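# Weigh the used batteries on the sprung hook and tip them into the recycling carton

### The job

Gather all the used block batteries lying on the desk into the metal scoop on the cork mat, shared out evenly in front of and behind its handle, then hang the scoop by its wooden handle on the two-pronged sprung weighing hook, let go, and leave it hanging until it has stopped bobbing and has hung still and level for a good second. Take it off, tip it about 45 degrees nose-down low over the cardboard carton so that the batteries slide out, and set it back level on the middle of the cork mat, released, with every battery in the carton (put in by hand any that missed). Do not disturb the other things on the desk.

Things in the scene. Friction and masses are not known exactly. Their poses are not given: they have to be found in the camera images.
- battery1: used 9-volt-type block battery, dark steel case with a brass-coloured band and two studs at its +x end, 48 x 26 x 17 mm (x, y, z), about 46 g; origin at the centre of its underside (z = 0 to 17 mm in its frame); it starts lying flat on the desk. Two to four of the four are there.
- battery2: used 9-volt-type block battery, dark steel case with a brass-coloured band and two studs at its +x end, 48 x 26 x 17 mm (x, y, z), about 46 g; origin at the centre of its underside (z = 0 to 17 mm in its frame); it starts lying flat on the desk. Two to four of the four are there.
- battery3: used 9-volt-type block battery, dark steel case with a brass-coloured band and two studs at its +x end, 48 x 26 x 17 mm (x, y, z), about 46 g; origin at the centre of its underside (z = 0 to 17 mm in its frame); it starts lying flat on the desk. Two to four of the four are there.
- battery4: used 9-volt-type block battery, dark steel case with a brass-coloured band and two studs at its +x end, 48 x 26 x 17 mm (x, y, z), about 46 g; origin at the centre of its underside (z = 0 to 17 mm in its frame); it starts lying flat on the desk. Two to four of the four are there.
- scoop: open metal scoop, 0.2 kg; origin under its middle, below the handle. Nose toward -x. Flat slippery floor 4 mm thick, x -100 to +105 mm, inside y +-76 mm; at the nose a ramp rises 9 mm from x -100 to -135, open in front; side walls 35 mm high, rear wall (x +103) 30 mm high. Put batteries in from above at about x -66 and +66 mm, shared between both: else it hangs askew. Friction about 0.25.
- scoop_grip (a point): centre of the scoop's handle, 107 mm above the scoop's underside (axes as the scoop's): a wooden bar along y, 156 mm long, 26 mm wide in x, 24 mm high (95 to 119 mm above the underside), held at its ends by two flat uprights (y +-80 mm). Grip it across x at its middle.
- scoop_nose (a point): middle of the lip of the scoop's nose, at x = -135, z = 11 mm in the scoop's frame
- hook_seat (a point): where the handle's underside rests, midway between the fork's two prongs at the level of their tops. Prongs: 8 mm rods along the point's x, at y +-36 mm, from a crosspiece at x +75 to x -30 mm, where the tips turn up 16 mm. The handle goes on moving along +x: prongs pass under the handle, over the scoop's rear wall, nose to -x. Fingers on the handle's middle fit between the prongs.
- hook (a joint): dip of the sprung fork in m: 0 unloaded (prong tops 165 mm above the desk), grows downward to 0.05; spring about 130 N/m, so the loaded scoop dips it 18 to 35 mm and it bobs for a second or two. Its column (70 x 100 mm, 100 mm high) stands with its axis 175 mm behind (+x of) the hook seat.
- mat: cork mat, 290 x 180 mm, 3 mm thick, fixed; origin at the centre of its underside, its x along the 290 mm
- carton: open cardboard recycling carton, fixed, 210 x 210 mm, 70 mm high, walls 5 mm; origin at the centre of its underside
- stapler: bystander: black stapler, 150 x 38 x 50 mm; origin under its middle
- tape_roll: bystander: clear tape roll lying flat, 76 mm across, 19 mm high; origin under its middle
- eraser: bystander: white eraser, 55 x 23 x 13 mm; origin under its middle
- glue_stick: bystander: white glue stick standing up, 30 mm across, 90 mm high; origin under its middle
- mug: bystander: white mug, 80 mm across, 95 mm high; origin under its middle
Mind the look-alikes: they are no part of the job. What is shaped like the battery4 but blue is not meant.

How it is judged:
By the outcome, as a careful person would: the job done as asked, in the order asked, and still so for the second after the job is handed in, with the robot touching nothing.
Of battery1, battery2, battery3, battery4 only 2 to 4 are there at a start; the rules pass over those that are not, and their reading is None.
At some moment in a run one of battery1, battery2, battery3, battery4 may be knocked a few centimetres aside while the robot is not near it.
It also fails if it takes over 210 s, if anything falls off the work surface, if the arm or the gripper's body presses on something with over 40 N, if the wrist force passes 120 N, or if a joint passes its speed limit or range.

### The arm

A 6-joint arm with a two-finger parallel gripper is mounted at the origin on the work surface. World frame = base frame: x ahead of the robot, y to its left, z up, the work surface at z = 0. Lengths are in m, angles in rad, forces in N, time in s.
With the tool pointing down it reaches from about 0.375 to 0.9 m from the base axis. Payload 3.1 kg.
Tool frame: the origin (TCP) lies between the finger pads; the fingertips stand 22 mm ahead of it and the grasp point (between the pads) lies 3 mm ahead of it; x points along the fingers, z is the direction in which the jaws open and shut, and the axes are right-handed (so a half turn about x gives the same grasp; the last joint's range is limited). The gripper opens to 87 mm and grips with 3 to 60 N. Pads are 19 mm wide; open, the fingers measure 117 mm over their backs; the gripper's body (75 mm by 190 mm) begins 51 mm behind the grasp point.
Start: joints at [-1.486, 0.527, 1.433, -0, 1.181, -0.178], TCP at [0.162, -0.604, 0.245] pointing down, gripper open.
Joint ranges: [-3.08, 3.08], [-0.75, 2.2], [0.22, 2.44], [-1.43, 4.57], [0, 2.65], [-2.85, 2.85]. Speed limits (rad/s): [2.79, 2.79, 3.14, 3.14, 3.14, 3.14].

### API

Orientations are given as a unit quaternion [w, x, y, z].
In Python, from cell import status, imaging, manip gives the robot as it stands.
- The arm moves only by the shell command python3 -m handwheel 'ROWS' [OPENING]. ROWS is JSON, a list of rows, each a list of 2 entries, a list of its own where there are three numbers: the shift along the tool's x, y, z in units of 0.1 m (1.0 is 0.1 m), then the turn, a rotation vector about the tool's x, y, z in units of 90 degrees (1.0 is 90 degrees). A call has 1 to 8 rows; each row shifts and turns the commanded pose from where the row before left it, along the tool's axes as they then stand; what a row does not reach is not made up. A row lasts 1/12 s, in which the tool goes at most 41.7 mm and 7.16 degrees, less where a joint would pass 70% of its speed; a pose out of reach is approached as far as the arm can. A call with a number of a shift or a turn outside -1 to 1 is refused whole. A call with a gripper value outside its range is refused whole. OPENING is the closure, from 0 (fully open) to 1 (shut), set as the call begins (- or left out, the last holds). The fingers move at their own pace and stop on an object; the grip force is fixed at half the most. Time passes only in rows, so rows that do not move let the fingers close. It gives the time, the measured TCP pose, the force and the opening at its end, in the units of the state.
- status.observe(): the state, without advancing time (a new reading comes with each control period).
- imaging.get_image(name): name is "scene" or "top" or "wrist"; returns the picture (420x560x3 uint8, red, green, blue); there is no depth.
- imaging.calibration(name): a dict with "mtx" (3x3 intrinsics, pixels), "extrinsics" (4x4, takes a point from world to camera coordinates). Camera axes: x right, y up, looking along -z (the intrinsics and any distortion apply to the point x, -y, -z); pixel columns grow to the right and rows downward; lengths in m; the calibration is good to about 2 mm. A picture is of the moment at which its call begins: read the wrist's pose just before it. calibration takes no time and is no camera call; for the wrist camera it gives the pose at the moment of the call.
- manip.hand_in(): hands the job in, once; it reports no verdict.
The state is a dict: "time": time; "joint_pos": joint angles; "dq": joint speeds; "effort": joint torques, N m; "eef_pos": TCP position; "tcp_rot": TCP orientation; "ft_force": force on the tool from outside, world axes, zero at the start; "torque": the same for the moment, N m; "width": opening from 0.0 (shut) to 1.0 (fully open).
Only numpy, scipy, OpenCV 4.12 (cv2) and the standard library are available. Lean on these libraries where they do the work, as an engineer would, in place of code of your own. Each camera call takes 0.05 s, during which the arm holds its last target. There are 200 camera calls.

## Working session

There is one attempt and no reset: what is moved stays moved. The work goes in short steps, Python scripts to look and compute and a shell command to move; the robot and the scene stay as the last step left them, time stands still between calls to the robot, and variables do not carry over. Pictures are saved under pics/ and viewed, about 12 in all and at most 16, crops included, and the job is handed in when it is done.

```bash
ls; mkdir -p pics; cat > h.py <<'E'
import numpy as np,cv2,sys
from cell import status,imaging,manip
from scipy.spatial.transform import Rotation as R
def snap(n,f,crop=None,s=1):
    im=imaging.get_image(n)[:,:,::-1].copy()
    cv2.imwrite('pics/full_'+f,im)
    if crop: x0,y0,x1,y1=crop; im=im[y0:y1,x0:x1]
    if s!=1: im=cv2.resize(im,None,fx=s,fy=s,interpolation=cv2.INTER_CUBIC)
    cv2.imwrite('pics/'+f,im)
def w(n,u,v,z,c=None):
    c=c or imaging.calibration(n);K=np.array(c['mtx']);E=np.array(c['extrinsics'])
    d=np.linalg.inv(K)@[u,v,1];d=np.array([d[0],-d[1],-d[2]])
    Rw=E[:3,:3].T;o=-Rw@E[:3,3];d=Rw@d
    return o+d*(z-o[2])/d[2]
def px(n,p,c=None):
    c=c or imaging.calibration(n);K=np.array(c['mtx']);E=np.array(c['extrinsics'])
    q=E[:3,:3]@np.array(p)+E[:3,3];q=K@[q[0],-q[1],-q[2]]
    return q[:2]/q[2]
def rot():
    q=status.observe()['tcp_rot'];return R.from_quat([q[1],q[2],q[3],q[0]])
def tool(p=None,dyaw=0,Rt=None):
    "shift in tool units (0.1m) to world TCP p, rotvec units 90deg to reach"
    s=status.observe();r=rot()
    d=r.inv().apply(np.array(p)-s['eef_pos'])/0.1
    return d.round(3)
E
python3 - <<'E'
from h import *
s=status.observe();print({k:np.round(v,3) for k,v in s.items()});print(rot().as_matrix().round(2))
snap('top','t1.png');snap('scene','s1.png')
for n in('top','scene','wrist'):
    c=imaging.calibration(n);print(n,{k:np.round(v,3) if k!='name' else v for k,v in c.items()})
E
```

```text
pics
{'time': np.float64(0.0), 'joint_pos': array([-1.487,  0.528,  1.434, -0.   ,  1.181, -0.179]), 'dq': array([ 0.001,  0.001, -0.   , -0.002, -0.   ,  0.   ]), 'effort': array([-1.0000e-03, -4.4005e+01, -1.7659e+01,  6.3000e-02,  5.8000e-02,
       -0.0000e+00]), 'eef_pos': array([ 0.162, -0.603,  0.244]), 'tcp_rot': array([ 0.561,  0.431,  0.562, -0.43 ]), 'ft_force': array([ 0.407, -0.611,  0.19 ]), 'torque': array([ 0.01 ,  0.035, -0.023]), 'width': np.float64(1.001)}
[[-0.    0.97  0.26]
 [ 0.    0.26 -0.97]
 [-1.    0.   -0.  ]]
top {'mtx': array([[477.65 ,   0.   , 289.031],
       [  0.   , 477.65 , 204.662],
       [  0.   ,   0.   ,   1.   ]]), 'extrinsics': array([[-0.004, -1.   ,  0.006, -0.015],
       [ 0.995, -0.003,  0.098, -0.592],
       [-0.098,  0.006,  0.995, -1.171],
       [ 0.   ,  0.   ,  0.   ,  1.   ]])}
scene {'mtx': array([[511.15 ,   0.   , 280.119],
       [  0.   , 511.15 , 208.884],
       [  0.   ,   0.   ,   1.   ]]), 'extrinsics': array([[-0.682,  0.731, -0.002,  0.417],
       [-0.588, -0.547,  0.595,  0.259],
       [ 0.434,  0.408,  0.803, -1.554],
       [ 0.   ,  0.   ,  0.   ,  1.   ]])}
wrist {'mtx': array([[302.849,   0.   , 280.684],
       [  0.   , 302.849, 206.852],
       [  0.   ,   0.   ,   1.   ]]), 'extrinsics': array([[ 0.26 , -0.966, -0.001, -0.624],
       [ 0.928,  0.25 , -0.276,  0.033],
       [ 0.267,  0.071,  0.961, -0.391],
       [ 0.   ,  0.   ,  0.   ,  1.   ]])}
```

```bash
python3 - <<'E'
from h import *
for n in 't1','s1':
    im=cv2.imread(f'pics/{n}.png');cv2.imwrite(f'pics/{n}b.png',cv2.resize(im,(800,600),interpolation=cv2.INTER_CUBIC))
E
```

```text
(no output)
```

View pics/t1b.png

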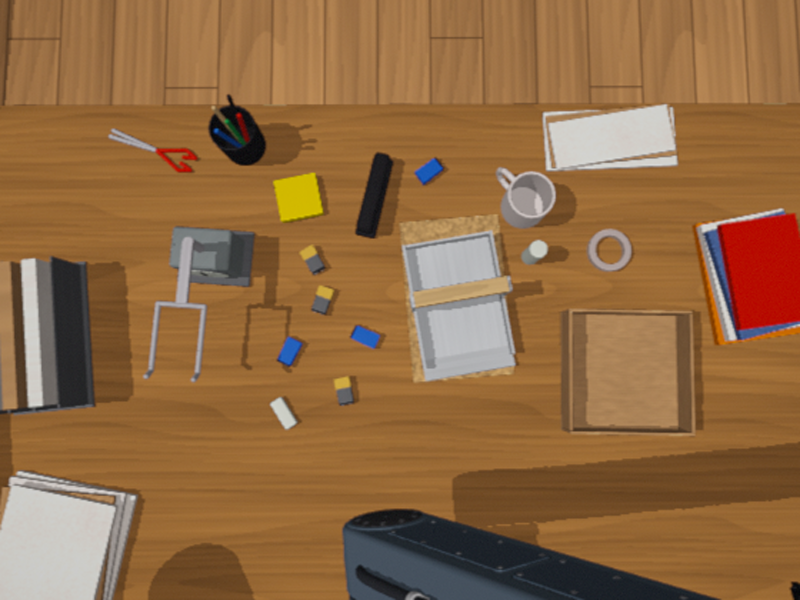

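View pics/s1b.png

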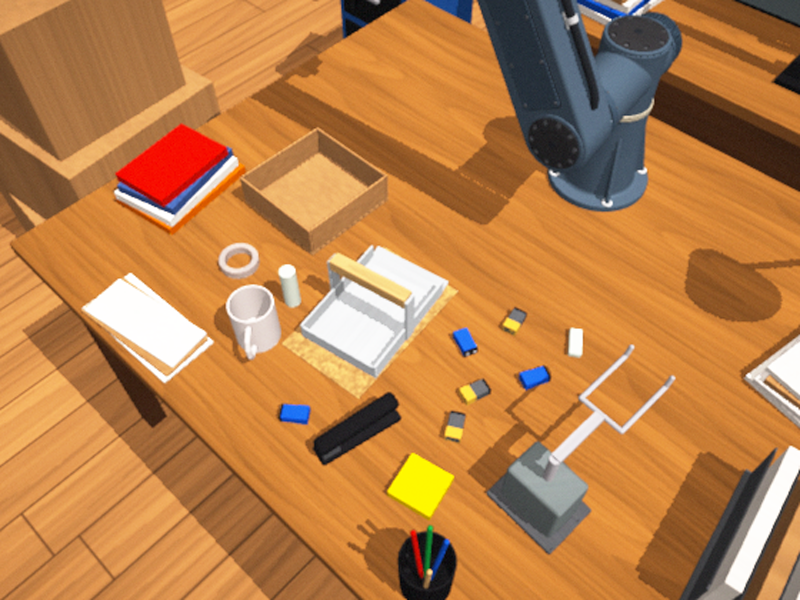

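The top view (in b pixels) shows three dark/brass batteries at (313,259), (322,299) and (344,390). The three blue look-alikes are to be left. The scoop sits on the mat at about (460,305), the fork tips are at (148,376) and (195,379), and the carton is centred near (630,372). Nose and hook tips both point to -x.

```bash
python3 - <<'E'
from h import *
T=lambda u,v,z:w('top',u*.7,v*.7,z)[:2].round(3)
for n,u,v,z in [('A brass',309,253,.017),('A',313,259,.017),('B',322,299,.017),('C',344,390,.017),('eraser',284,413,.013),
 ('mat TL',400,223,.003),('mat TR',497,215,.003),('mat BR',514,373,.003),('mat BL',412,382,.003),
 ('handle L',412,298,.122),('handle R',511,285,.122),
 ('scoop TL',408,243,.035),('TR',496,232,.035),('nose L',421,382,.014),('nose R',514,366,.014),
 ('tipL',148,376,.181),('tipR',195,379,.181),('cross L',156,304,.165),('cross R',205,307,.165),('col',211,256,.1),
 ('cartTL',569,310,.07),('cartTR',693,311,.07),('cartBR',695,433,.07),('cartBL',564,433,.07),('glue',537,250,.09),('mug',527,200,.095)]:
    print(n,T(u,v,z))
s=status.observe();print(tool([.62,.02,.34]))
E
```

```text
A brass [0.664 0.168]
A [0.654 0.161]
B [0.582 0.144]
C [0.422 0.104]
eraser [0.382 0.209]
mat TL [0.721 0.006]
mat TR [ 0.735 -0.171]
mat BR [ 0.45  -0.196]
mat BL [ 0.435 -0.015]
handle L [ 0.574 -0.015]
handle R [ 0.594 -0.176]
scoop TL [ 0.679 -0.009]
TR [ 0.698 -0.164]
nose L [ 0.435 -0.031]
nose R [ 0.462 -0.195]
tipL [0.451 0.385]
tipR [0.447 0.314]
cross L [0.562 0.383]
cross R [0.557 0.307]
col [0.647 0.318]
cartTL [ 0.557 -0.281]
cartTR [ 0.555 -0.492]
cartBR [ 0.351 -0.487]
cartBL [ 0.352 -0.268]
glue [ 0.657 -0.226]
mug [ 0.741 -0.21 ]
[-0.952  6.038 -4.828]
```

```bash

python3 -m handwheel '[[[-0.1,0.29,-0.277],[0,0,0]],[[-0.1,0.29,-0.277],[0,0,0]],[[-0.1,0.29,-0.277],[0,0,0]],[[-0.1,0.29,-0.277],[0,0,0]],[[-0.1,0.29,-0.277],[0,0,0]],[[-0.1,0.29,-0.277],[0,0,0]],[[-0.1,0.29,-0.277],[0,0,0]],[[-0.1,0.29,-0.277],[0,0,0]]]' 0
python3 -m handwheel '[[[0,0.29,-0.277],[0,0,0]],[[0,0.29,-0.277],[0,0,0]],[[0,0.29,-0.277],[0,0,0]],[[0,0.29,-0.277],[0,0,0]],[[0,0.29,-0.277],[0,0,0]],[[0,0.29,-0.277],[0,0,0]],[[0,0.29,-0.277],[0,0,0]],[[0,0.29,-0.277],[0,0,0]]]'
python3 -m handwheel '[[[0,0.29,-0.277],[0,0,0]],[[0,0.29,-0.277],[0,0,0]],[[0,0.29,-0.277],[0,0,0]],[[0,0.29,-0.277],[0,0,0]],[[0,0,0],[0,0,0]],[[0,0,0],[0,0,0]]]'
cat >> h.py <<'E'
def bright(im):  # batteries: brass + dark blobs printed
    pass
E
python3 - <<'E'
from h import *
s=status.observe();print({k:np.round(v,3) for k,v in s.items()})
snap('wrist','w1.png',None,1.42)
np.savez('w1.npz',**imaging.calibration('wrist'))
E
```

```text
time: 0.77
eef_pos: [0.3293, -0.3272, 0.3247]
tcp_rot: [0.561, 0.43, 0.561, -0.43]
ft_force: [0.9, -1.5, 0.5]
width: 0.997
time: 1.43
eef_pos: [0.4957, -0.0529, 0.3243]
tcp_rot: [0.561, 0.43, 0.561, -0.43]
ft_force: [1.5, -0.8, 0.2]
width: 1.003
time: 1.93
eef_pos: [0.5787, 0.084, 0.3236]
tcp_rot: [0.562, 0.429, 0.562, -0.429]
ft_force: [-0.5, 0.3, -0.6]
width: 1.001
{'time': np.float64(1.933), 'joint_pos': array([-0.047,  0.393,  1.436, -0.   ,  1.314,  1.258]), 'dq': array([-0.05 , -0.025,  0.041, -0.017,  0.007, -0.004]), 'effort': array([ 1.2020e+00, -3.9281e+01, -2.0186e+01,  2.2600e-01, -1.5800e-01,
        3.8000e-02]), 'eef_pos': array([0.579, 0.084, 0.324]), 'tcp_rot': array([ 0.562,  0.429,  0.562, -0.429]), 'ft_force': array([-0.462,  0.273, -0.608]), 'torque': array([-0.02 ,  0.056, -0.039]), 'width': np.float64(1.001)}
```

View pics/w1.png

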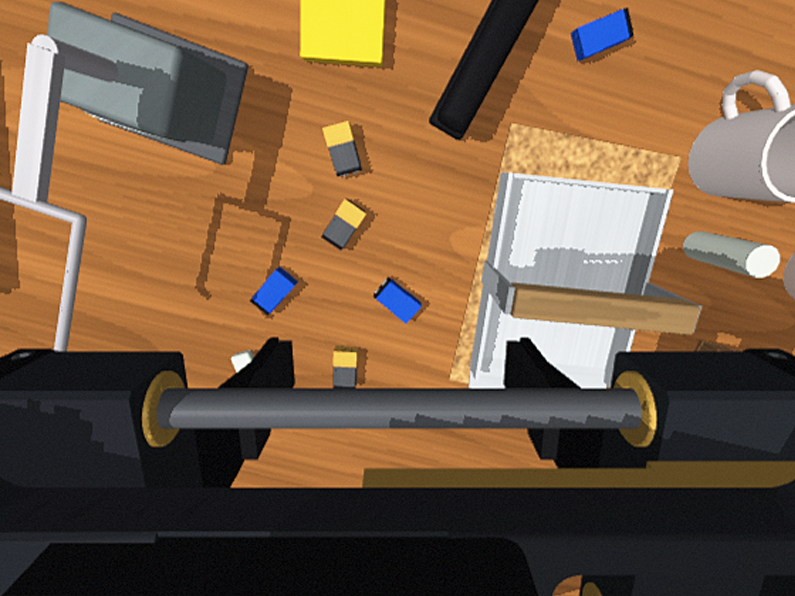

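Wrist view (scaled): A is at (342,148), B at (344,223), C at (344,367), with blue decoys between them. I'll rectify it to the plane of the battery tops.

```bash
cat >> h.py <<'E'
def ortho(name,f,out,x0,x1,y0,y1,z,s,c=None):
    "world plane z warped; u=(y1-y)*s, v=(x1-x)*s"
    P=[(x0,y0),(x0,y1),(x1,y1),(x1,y0)]
    src=np.float32([px(name,[a,b,z],c) for a,b in P]);dst=np.float32([((y1-b)*s,(x1-a)*s) for a,b in P])
    im=cv2.imread(f);o=cv2.warpPerspective(im,cv2.getPerspectiveTransform(src,dst),(int((y1-y0)*s),int((x1-x0)*s)))
    if out: cv2.imwrite('pics/'+out,o)
    return o
def brass(o,x1,y1,s):
    hsv=cv2.cvtColor(o,cv2.COLOR_BGR2HSV)
    m=cv2.inRange(hsv,(20,110,120),(28,220,255));d=cv2.inRange(hsv,(0,0,20),(179,75,120))
    n,l,st,ce=cv2.connectedComponentsWithStats(m)
    for i in range(1,n):
        A=st[i,4]/s/s*1e6
        if 250<A<1200:
            k=cv2.dilate((l==i).astype('uint8'),np.ones((5,5)))
            yy,xx=np.mgrid[:o.shape[0],:o.shape[1]]
            near=(np.hypot(xx-ce[i][0],yy-ce[i][1])<.042*s)
            nn,ll=cv2.connectedComponents(((d>0)&near).astype('uint8'))
            t=np.bincount(ll[k>0],minlength=nn);t[0]=0
            if t.max()<3: continue
            u=((l==i)|(ll==t.argmax())).astype('uint8')
            r=cv2.minAreaRect(cv2.findNonZero(u))
            q=cv2.boxPoints(r);e=q[1]-q[0],q[2]-q[1];e=max(e,key=np.linalg.norm)
            dx,dy=-e[1],-e[0];a=np.degrees(np.arctan2(dy,dx))
            a=(a+90)%180-90
            print('bat x %.3f y %.3f axis %.1f size %s'%(x1-r[0][1]/s,y1-r[0][0]/s,a,np.array(sorted(r[1]))/s*1e3))
E
python3 - <<'E'
from h import *
c=dict(np.load('w1.npz'))
o=ortho('wrist','pics/full_w1.png','o1.png',.40,.72,.05,.25,.017,1800,c)
print(o.shape);brass(o,.72,.25,1800)
E
```

```text
(575, 360, 3)
bat x 0.655 y 0.162 axis 30.3 size [26.75314797 48.34762149]
bat x 0.584 y 0.144 axis -19.4 size [26.2558047  46.53318193]
```

View pics/o1.png

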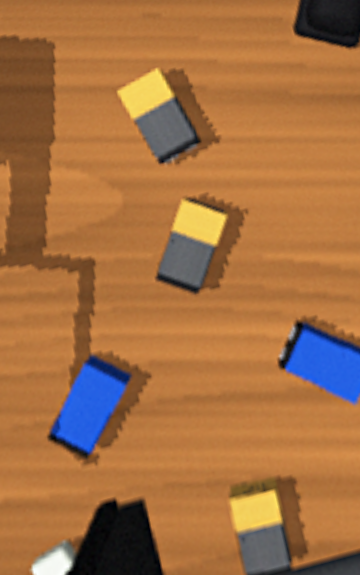

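Rectified: A (.654,.161) axis 30°, B (.584,.144) axis −19°, C about (.422,.104). Next: A.

```bash
cat >> h.py <<'E'
def plan(p,heading):
    "turn about tool x (units) then shift in turned frame; tool pointing down"
    s=status.observe();M=rot().as_matrix();h=np.degrees(np.arctan2(M[1,2],M[0,2]))
    dh=(heading-h+180)%360-180
    a=np.radians(heading);z=np.array([np.cos(a),np.sin(a),0]);x=np.array([0,0,-1]);y=np.cross(z,x)
    d=(np.array(p)-s['eef_pos'])/.1
    tilt=np.degrees(np.arccos(-M[2,0]))
    print('t %.2f eef %s h %.1f tilt %.1f | turn x %.3f, shift %s'%(s['time'],np.round(s['eef_pos'],4),h,tilt,-dh/90,np.round([d@x,d@y,d@z],3)))
def scoop_pt(xs,ys,c=(.584,-.095),yaw=6.5):
    a=np.radians(yaw);return np.array([c[0]+xs*np.cos(a)-ys*np.sin(a),c[1]+xs*np.sin(a)+ys*np.cos(a)])
E
python3 -c "
from h import *
plan([.654,.161,.08],-60)"
```

```text
t 1.98 eef [0.578  0.0827 0.3237] h -74.8 tilt 0.1 | turn x -0.165, shift [ 2.437  1.05  -0.298]
```

```bash

python3 -m handwheel '[[[0.35,0,0],[-0.055,0,0]],[[0.35,0,0],[-0.055,0,0]],[[0.35,0,0],[-0.055,0,0]],[[0.34,0.263,-0.075],[0,0,0]],[[0.34,0.263,-0.075],[0,0,0]],[[0.34,0.263,-0.075],[0,0,0]],[[0.34,0.263,-0.075],[0,0,0]],[[0,0,0],[0,0,0]]]' 0.4
python3 -c "
from h import *
plan([.654,.161,.027],-60)"
```

```text
time: 2.65
eef_pos: [0.6488, 0.1574, 0.0798]
tcp_rot: [0.608, 0.352, 0.616, -0.357]
ft_force: [-1.2, -0.6, -2.0]
width: 0.609
t 2.65 eef [0.6488 0.1574 0.0798] h -60.1 tilt 0.8 | turn x -0.001, shift [ 0.528  0.064 -0.005]
```

```bash

python3 -m handwheel '[[[0.17,0,0],[0,0,0]],[[0.18,0,0],[0,0,0]],[[0.18,0,0],[0,0,0]],[[0,0,0],[0,0,0]],[[0,0,0],[0,0,0]]]'
python3 -c "
from h import *
plan([.654,.161,.027],-60)"
python3 -m handwheel '[[[0,0,0],[0,0,0]],[[0,0,0],[0,0,0]],[[0,0,0],[0,0,0]],[[0,0,0],[0,0,0]],[[0,0,0],[0,0,0]],[[0,0,0],[0,0,0]]]' 1
python3 -m handwheel '[[[-0.3,0,0],[0,0,0]],[[-0.35,0,0],[0,0,0]],[[-0.35,0,0],[0,0,0]],[[-0.35,0,0],[0,0,0]],[[-0.1,0,0],[0,0,0]]]'
python3 -c "
from h import *
plan([*scoop_pt(.066,.03),.2],6.5-90)
plan([*scoop_pt(-.066,0),.2],6.5-90)"
```

```text
time: 3.07
eef_pos: [0.6503, 0.1553, 0.0369]
tcp_rot: [0.611, 0.354, 0.612, -0.355]
ft_force: [-0.4, -0.0, 0.5]
width: 0.602
t 3.07 eef [0.6503 0.1553 0.0369] h -60.2 tilt 0.1 | turn x -0.002, shift [ 0.099  0.06  -0.031]
time: 3.57
eef_pos: [0.6517, 0.1572, 0.0375]
tcp_rot: [0.612, 0.354, 0.612, -0.354]
ft_force: [0.3, -0.2, 3.3]
width: 0.283
time: 3.98
eef_pos: [0.6546, 0.1575, 0.1879]
tcp_rot: [0.615, 0.356, 0.609, -0.352]
ft_force: [0.4, -0.5, 0.1]
width: 0.278
t 3.98 eef [0.6546 0.1575 0.1879] h -60.1 tilt 0.6 | turn x 0.260, shift [-0.121 -0.327  2.129]
t 3.98 eef [0.6546 0.1575 0.1879] h -60.1 tilt 0.6 | turn x 0.260, shift [-0.121 -1.647  2.429]
```

```bash
python3 - <<'E'
from h import *
snap('wrist','w2.png',(100,150,460,420),2)
E
```

```text
(no output)
```

View pics/w2.png

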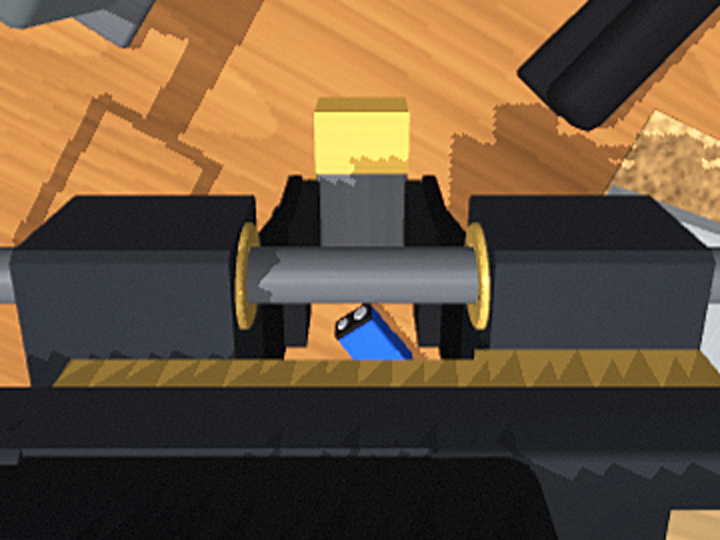

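Battery A is held squarely between the tips, seen at (360,160) in the crop. Carry it to the rear of the scoop.

```bash

python3 -m handwheel '[[[0,0,0],[0.065,0,0]],[[0,0,0],[0.065,0,0]],[[0,0,0],[0.065,0,0]],[[0,0,0],[0.065,0,0]],[[0,-0.05,0.35],[0,0,0]],[[0,-0.05,0.35],[0,0,0]],[[0,-0.05,0.35],[0,0,0]],[[0,-0.05,0.35],[0,0,0]]]'
python3 -m handwheel '[[[0,-0.06,0.35],[0,0,0]],[[0,-0.06,0.35],[0,0,0]],[[0,0,0],[0,0,0]],[[0,0,0],[0,0,0]],[[0,0,0],[0,0,0]]]'
python3 -c "
from h import *
plan([*scoop_pt(.068,.03),.047],6.5-90)"
```

```text
time: 4.7
eef_pos: [0.6459, 0.0149, 0.1795]
tcp_rot: [0.527, 0.47, 0.529, -0.471]
ft_force: [0.6, -0.4, 0.1]
width: 0.281
time: 5.12
eef_pos: [0.6424, -0.0548, 0.1801]
tcp_rot: [0.526, 0.471, 0.528, -0.471]
ft_force: [0.2, 0.2, -0.6]
width: 0.279
t 5.12 eef [ 0.6424 -0.0548  0.1801] h -83.5 tilt 0.2 | turn x -0.000, shift [1.331 0.054 0.033]
```

```bash

python3 -m handwheel '[[[0.3,0,0.03],[0,0,0]],[[0.3,0,0],[0,0,0]],[[0.3,0,0],[0,0,0]],[[0.2,0,0],[0,0,0]],[[0.13,0,0],[0,0,0]],[[0.0,0,0],[0,0,0]],[[0,0,0],[0,0,0]]]'
python3 -c "
from h import *
plan([*scoop_pt(.064,.03),.047],6.5-90)"
```

```text
time: 5.7
eef_pos: [0.6436, -0.0569, 0.0581]
tcp_rot: [0.528, 0.47, 0.528, -0.471]
ft_force: [0.8, 0.0, -0.7]
width: 0.281
t 5.70 eef [ 0.6436 -0.0569  0.0581] h -83.4 tilt 0.1 | turn x 0.001, shift [0.111 0.005 0.011]
```

```bash

python3 -m handwheel '[[[0.05,0,0],[0,0,0]],[[0.05,0,0],[0,0,0]],[[0,0,0],[0,0,0]],[[0,0,0],[0,0,0]]]'
python3 -m handwheel '[[[0,0,0],[0,0,0]],[[0,0,0],[0,0,0]],[[0,0,0],[0,0,0]],[[-0.1,0,0],[0,0,0]],[[-0.35,0,0],[0,0,0]],[[-0.4,0,0],[0,0,0]],[[-0.4,0,0],[0,0,0]],[[-0.4,0,0],[0,0,0]]]' 0.5
python3 -c "
from h import *
plan([.584,.144,.2],-109.4)"
```

```text
time: 6.03
eef_pos: [0.6439, -0.0582, 0.0493]
tcp_rot: [0.528, 0.471, 0.527, -0.471]
ft_force: [-0.8, 0.4, -1.2]
width: 0.281
time: 6.7
eef_pos: [0.6433, -0.0581, 0.2161]
tcp_rot: [0.528, 0.471, 0.528, -0.471]
ft_force: [0.8, -0.6, 0.5]
width: 0.496
t 6.70 eef [ 0.6433 -0.0581  0.2161] h -83.5 tilt 0.0 | turn x 0.288, shift [ 0.161 -1.231 -1.709]
```

```bash

python3 -m handwheel '[[[0,-0.1,-0.2],[0.072,0,0]],[[0,-0.1,-0.2],[0.072,0,0]],[[0,-0.1,-0.2],[0.072,0,0]],[[0,-0.1,-0.2],[0.072,0,0]],[[0,0,0],[0,0,0]]]' 0.4
python3 - <<'E'
from h import *
snap('top','t2.png')
o=ortho('top','pics/full_t2.png','o2.png',.30,.78,-.22,.25,.017,1200)
brass(o,.78,.25,1200)
plan([.584,.144,.1],-109.4)
E
```

```text
time: 7.12
eef_pos: [0.6066, 0.027, 0.2148]
tcp_rot: [0.408, 0.577, 0.409, -0.577]
ft_force: [0.0, 0.7, -0.0]
width: 0.594
bat x 0.757 y 0.188 axis -78.7 size [63.41088613 81.38820012]
bat x 0.657 y -0.048 axis 35.8 size [61.28556569 83.80532583]
t 7.17 eef [0.6078 0.0251 0.2147] h -109.2 tilt 0.0 | turn x 0.002, shift [ 1.147 -0.619 -1.043]
```

View pics/o2.png

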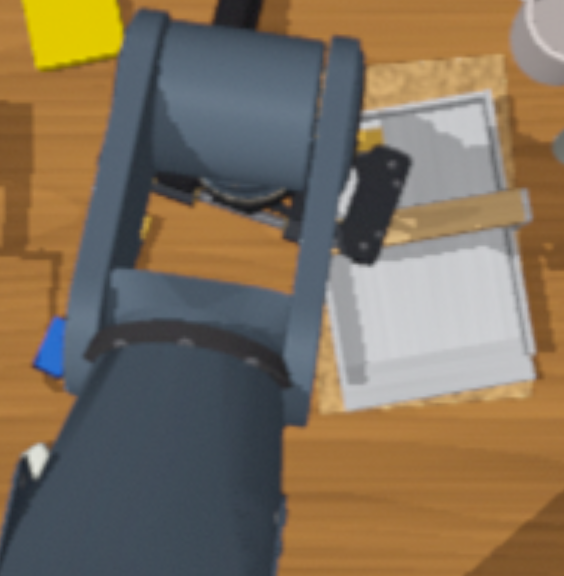

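Battery A lies in the rear half of the scoop (370,140). The arm hides B, so I check B with the wrist camera from just short of it.

```bash

python3 -m handwheel '[[[0,-0.33,-0.2],[0,0,0]],[[0,-0.33,-0.2],[0,0,0]],[[0,-0.33,-0.2],[0,0,0]],[[0,-0.33,-0.2],[0,0,0]],[[0,-0.33,-0.2],[0,0,0]],[[0,0,0],[0,0,0]],[[0,0,0],[0,0,0]]]'
python3 - <<'E'
from h import *
snap('wrist','w3.png')
o=ortho('wrist','pics/full_w3.png','o3.png',.40,.72,.0,.28,.017,1800)
brass(o,.72,.28,1800)
plan([.584,.144,.04],-109.4)
E
```

```text
time: 7.75
eef_pos: [0.4856, 0.1731, 0.2143]
tcp_rot: [0.41, 0.576, 0.409, -0.576]
ft_force: [-0.1, -0.4, -0.5]
width: 0.6
bat x 0.441 y 0.109 axis -78.7 size [22.66230689 26.80253771]
t 7.80 eef [0.4871 0.1723 0.2144] h -109.3 tilt 0.1 | turn x 0.001, shift [ 1.744  1.008 -0.055]
```

View pics/o3.png

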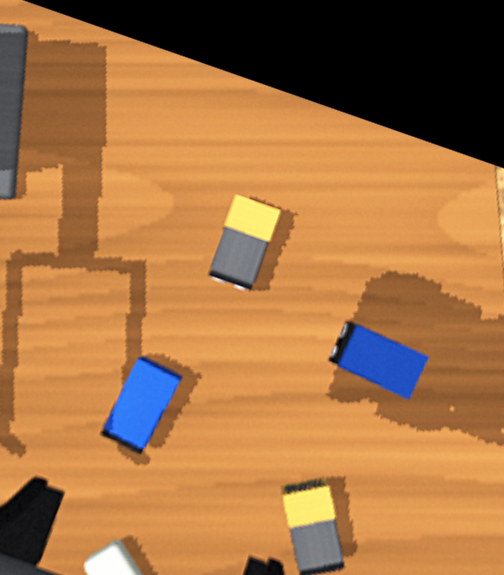

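B at (.586,.144), unmoved; C at (.428,.105), axis about 9°. Take B.

```bash

python3 -m handwheel '[[[0.25,0.3,-0.01],[0,0,0]],[[0.25,0.3,-0.02],[0,0,0]],[[0.27,0.3,-0.02],[0,0,0]],[[0.3,0.12,-0.01],[0,0,0]],[[0.3,0,0],[0,0,0]],[[0,0,0],[0,0,0]],[[0,0,0],[0,0,0]]]'
python3 -c "
from h import *
plan([.586,.144,.026],-109.4)"
```

```text
time: 8.38
eef_pos: [0.5841, 0.1423, 0.075]
tcp_rot: [-0.407, -0.576, -0.409, 0.579]
ft_force: [0.2, -0.0, 0.6]
width: 0.605
t 8.38 eef [0.5841 0.1423 0.075 ] h -109.5 tilt 0.2 | turn x -0.001, shift [ 0.49   0.012 -0.022]
```

```bash

python3 -m handwheel '[[[0.2,0,-0.01],[0,0,0]],[[0.2,0,0],[0,0,0]],[[0.09,0,0],[0,0,0]],[[0,0,0],[0,0,0]],[[0,0,0],[0,0,0]]]'
python3 -m handwheel '[[[0,0,0],[0,0,0]],[[0,0,0],[0,0,0]],[[0,0,0],[0,0,0]],[[0,0,0],[0,0,0]],[[0,0,0],[0,0,0]],[[0,0,0],[0,0,0]]]' 1
python3 -m handwheel '[[[-0.3,0,0],[0,0,0]],[[-0.4,0,0],[0,0,0]],[[-0.4,0,0],[0,0,0]],[[-0.4,0,0],[0,0,0]],[[0,0,0],[-0.072,0,0]],[[0,0,0],[-0.072,0,0]],[[0,0,0],[-0.072,0,0]],[[0,0,0],[-0.072,0,0]]]'
python3 -c "
from h import *
plan([*scoop_pt(.064,-.03),.2],6.5-90)"
```

```text
time: 8.8
eef_pos: [0.5855, 0.145, 0.0291]
tcp_rot: [0.409, 0.578, 0.408, -0.577]
ft_force: [-0.7, -0.4, 0.5]
width: 0.601
time: 9.3
eef_pos: [0.5849, 0.1452, 0.0281]
tcp_rot: [0.409, 0.577, 0.408, -0.577]
ft_force: [-1.0, -0.2, 3.9]
width: 0.3
time: 9.97
eef_pos: [0.5844, 0.1451, 0.1781]
tcp_rot: [0.529, 0.469, 0.529, -0.469]
ft_force: [0.2, -0.7, -0.6]
width: 0.293
t 9.97 eef [0.5844 0.1451 0.1781] h -83.2 tilt 0.0 | turn x 0.004, shift [-0.219  0.364  2.685]
```

```bash

python3 -m handwheel '[[[0,0.05,0.38],[0,0,0]],[[0,0.05,0.38],[0,0,0]],[[0,0.05,0.38],[0,0,0]],[[0,0.05,0.38],[0,0,0]],[[0,0.05,0.38],[0,0,0]],[[0,0.05,0.38],[0,0,0]],[[0,0.06,0.38],[0,0,0]],[[0,0,0],[0,0,0]]]'
python3 -m handwheel '[[[0.2,0,0],[0,0,0]],[[0.2,0,0],[0,0,0]],[[0.3,0,0],[0,0,0]],[[0.3,0,0],[0,0,0]],[[0,0,0],[0,0,0]],[[0,0,0],[0,0,0]]]'
python3 -c "
from h import *
plan([*scoop_pt(.064,-.03),.038],6.5-90)"
```

```text
time: 10.63
eef_pos: [0.653, -0.1233, 0.1777]
tcp_rot: [0.528, 0.472, 0.524, -0.473]
ft_force: [0.8, -0.5, 0.5]
width: 0.297
time: 11.13
eef_pos: [0.649, -0.1144, 0.0759]
tcp_rot: [0.526, 0.47, 0.529, -0.471]
ft_force: [0.9, 0.2, 0.7]
width: 0.292
t 11.13 eef [ 0.649  -0.1144  0.0759] h -83.5 tilt 0.3 | turn x 0.000, shift [0.379 0.017 0.034]
```

```bash

python3 -m handwheel '[[[0.13,0,0.02],[0,0,0]],[[0.12,0,0],[0,0,0]],[[0.12,0,0],[0,0,0]],[[0,0,0],[0,0,0]],[[0,0,0],[0,0,0]]]'
python3 -m handwheel '[[[0,0,0],[0,0,0]],[[0,0,0],[0,0,0]],[[0,0,0],[0,0,0]],[[-0.1,0,0],[0,0,0]],[[-0.4,0,0],[0,0,0]],[[-0.4,0,0],[0,0,0]],[[-0.4,0,0],[0,0,0]],[[-0.4,0,0],[0,0,0]]]' 0.5
python3 -c "
from h import *
plan([.33,.12,.2],-81)"
```

```text
time: 11.55
eef_pos: [0.6502, -0.1168, 0.04]
tcp_rot: [0.527, 0.471, 0.528, -0.471]
ft_force: [0.5, -0.2, -0.2]
width: 0.292
time: 12.22
eef_pos: [0.6506, -0.117, 0.2135]
tcp_rot: [0.528, 0.471, 0.527, -0.471]
ft_force: [0.8, 0.9, 0.3]
width: 0.502
t 12.22 eef [ 0.6506 -0.117   0.2135] h -83.5 tilt 0.0 | turn x -0.028, shift [ 0.135 -2.796 -2.842]
```

```bash
python3 - <<'E'
from h import *
snap('top','t3.png')
o=ortho('top','pics/full_t3.png','o4.png',.30,.76,-.22,.27,.017,1200)
brass(o,.76,.27,1200)
plan([.428,.105,.1],-81)
E
```

```text
t 12.27 eef [ 0.6555 -0.1184  0.2234] h -83.5 tilt 1.0 | turn x -0.028, shift [ 1.234 -1.898 -2.563]
```

View pics/o4.png

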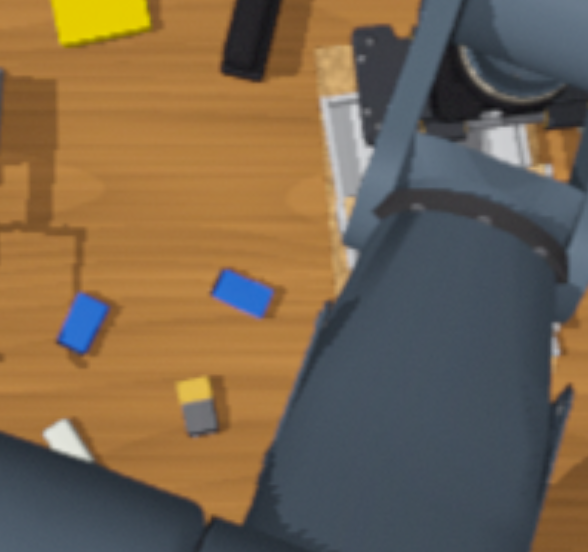

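C at ortho (197,405), giving (.4235,.1055) with axis about 10°, unmoved.

```bash

python3 -m handwheel '[[[0,-0.26,-0.32],[0,0,0]],[[0,-0.26,-0.32],[0,0,0]],[[0,-0.26,-0.32],[0,0,0]],[[0,-0.26,-0.32],[0,0,0]],[[0,-0.26,-0.32],[0,0,0]],[[0,-0.26,-0.32],[0,0,0]],[[0.1,-0.26,-0.32],[0,0,0]],[[0.1,0,0],[-0.038,0,0]]]' 0.4
python3 -m handwheel '[[[0,0,0],[0,0,0]],[[0,0,0],[0,0,0]]]'
python3 -c "
from h import *
plan([.4235,.1055,.07],-80)"
```

```text
time: 12.93
eef_pos: [0.4373, 0.0884, 0.1914]
tcp_rot: [0.54, 0.452, 0.545, -0.454]
ft_force: [-1.0, -0.2, 1.3]
width: 0.603
time: 13.1
eef_pos: [0.4459, 0.0844, 0.1916]
tcp_rot: [0.542, 0.455, 0.541, -0.455]
ft_force: [-0.1, -0.9, 1.0]
width: 0.595
t 13.10 eef [0.4459 0.0844 0.1916] h -80.1 tilt 0.1 | turn x -0.001, shift [ 1.216 -0.184 -0.246]
```

```bash

python3 -m handwheel '[[[0.3,-0.09,-0.12],[0,0,0]],[[0.3,-0.09,-0.12],[0,0,0]],[[0.3,0,0],[0,0,0]],[[0.3,0,0],[0,0,0]],[[0,0,0],[0,0,0]],[[0,0,0],[0,0,0]]]'
python3 -c "
from h import *
plan([.4235,.1055,.027],-80)"
```

```text
time: 13.6
eef_pos: [0.4243, 0.1041, 0.0701]
tcp_rot: [0.54, 0.455, 0.541, -0.456]
ft_force: [-0.5, -0.5, -0.0]
width: 0.602
t 13.60 eef [0.4243 0.1041 0.0701] h -80.2 tilt 0.1 | turn x -0.002, shift [ 0.431 -0.006 -0.015]
```

```bash

python3 -m handwheel '[[[0.2,0,-0.01],[0,0,0]],[[0.13,0,0],[0,0,0]],[[0.1,0,0],[0,0,0]],[[0,0,0],[0,0,0]],[[0,0,0],[0,0,0]]]'
python3 -m handwheel '[[[0,0,0],[0,0,0]],[[0,0,0],[0,0,0]],[[0,0,0],[0,0,0]],[[0,0,0],[0,0,0]],[[0,0,0],[0,0,0]],[[0,0,0],[0,0,0]]]' 1
python3 -m handwheel '[[[-0.3,0,0],[0,0,0]],[[-0.4,0,0],[0,0,0]],[[-0.4,0,0],[0,0,0]],[[-0.4,0,0],[0,0,0]],[[0,0,0],[0.038,0,0]],[[0,0,0],[0,0,0]]]'
python3 -c "
from h import *
plan([*scoop_pt(-.07,.0),.178],6.5-90)"
```

```text
time: 14.02
eef_pos: [0.4252, 0.1055, 0.0294]
tcp_rot: [0.542, 0.456, 0.54, -0.454]
ft_force: [-0.0, -0.8, 0.3]
width: 0.597
time: 14.52
eef_pos: [0.4233, 0.1059, 0.0282]
tcp_rot: [0.542, 0.455, 0.541, -0.455]
ft_force: [0.2, 0.8, 6.1]
width: 0.294
time: 15.02
eef_pos: [0.4244, 0.106, 0.1802]
tcp_rot: [0.529, 0.472, 0.526, -0.47]
ft_force: [-0.3, 0.1, -0.4]
width: 0.294
t 15.02 eef [0.4244 0.106  0.1802] h -83.5 tilt 0.4 | turn x -0.000, shift [0.022 0.658 2.177]
```

```bash

python3 -m handwheel '[[[0,0.1,0.363],[0,0,0]],[[0,0.1,0.363],[0,0,0]],[[0,0.1,0.363],[0,0,0]],[[0,0.11,0.363],[0,0,0]],[[0,0.11,0.363],[0,0,0]],[[0,0.11,0.363],[0,0,0]],[[0,0,0],[0,0,0]],[[0,0,0],[0,0,0]]]'
python3 -m handwheel '[[[0.2,0,0],[0,0,0]],[[0.3,0,0],[0,0,0]],[[0.3,0,0],[0,0,0]],[[0.3,0,0],[0,0,0]],[[0,0,0],[0,0,0]],[[0,0,0],[0,0,0]]]'
python3 -c "
from h import *
plan([*scoop_pt(-.073,.0),.038],6.5-90)"
```

```text
time: 15.68
eef_pos: [0.5102, -0.1051, 0.176]
tcp_rot: [0.526, 0.471, 0.528, -0.472]
ft_force: [0.0, 0.6, -0.7]
width: 0.295
time: 16.18
eef_pos: [0.5077, -0.1013, 0.066]
tcp_rot: [0.525, 0.47, 0.531, -0.471]
ft_force: [-0.1, -0.4, -0.1]
width: 0.292
t 16.18 eef [ 0.5077 -0.1013  0.066 ] h -83.4 tilt 0.4 | turn x 0.001, shift [0.28  0.036 0.024]
```

```bash

python3 -m handwheel '[[[0.13,0,0],[0,0,0]],[[0.07,0,0],[0,0,0]],[[0.07,0,0],[0,0,0]],[[0,0,0],[0,0,0]],[[0,0,0],[0,0,0]]]'
python3 -m handwheel '[[[0,0,0],[0,0,0]],[[0,0,0],[0,0,0]],[[0,0,0],[0,0,0]],[[-0.1,0,0],[0,0,0]],[[-0.4,0,0],[0,0,0]],[[-0.4,0,0],[0,0,0]],[[-0.4,0,0],[0,0,0]],[[-0.4,0,0],[0,0,0]]]' 0.5
python3 -m handwheel '[[[-0.3,-0.2,0],[0,0,0]],[[-0.3,-0.25,0],[0,0,0]],[[-0.3,-0.25,0],[0,0,0]],[[-0.3,-0.2,0],[0,0,0]],[[0,0,0],[0,0,0]],[[0,0,0],[0,0,0]]]' 0
python3 - <<'E'
from h import *
s=status.observe();print(s['eef_pos'])
snap('wrist','w5.png')
np.savez('w5.npz',**imaging.calibration('wrist'))
ortho('wrist','pics/full_w5.png','o5.png',.42,.76,-.22,.02,.004,1700)
E
```

```text
time: 16.6
eef_pos: [0.5105, -0.1033, 0.0414]
tcp_rot: [0.528, 0.471, 0.527, -0.471]
ft_force: [-0.8, -0.0, -0.6]
width: 0.291
time: 17.27
eef_pos: [0.5098, -0.1032, 0.2134]
tcp_rot: [0.528, 0.471, 0.528, -0.471]
ft_force: [0.2, -0.4, 0.3]
width: 0.497
time: 17.77
eef_pos: [0.4208, -0.1138, 0.3334]
tcp_rot: [0.529, 0.472, 0.525, -0.471]
ft_force: [-0.7, 0.5, -0.0]
width: 0.869
[ 0.42080158 -0.11384861  0.33336645]
```

View pics/o5.png

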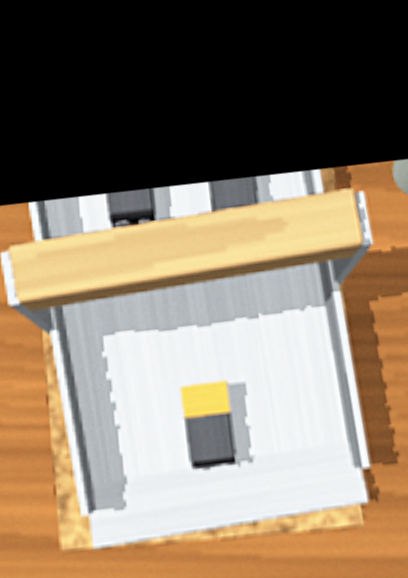

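All three are in the scoop: two behind the handle and one in front at (207,425). I locate the handle and lip from this picture.

```bash
python3 - <<'E'
from h import *
c=dict(np.load('w5.npz'))
def q(u,v,z):
    p=px('wrist',[.76-v/1700,.02-u/1700,.004],c);return w('wrist',*p,z,c)[:2]
L=q(10,250,.122);Rr=q(358,193,.122);L2=q(15,306,.098);R2=q(363,243,.098)
nl=q(92,547,.014);nr=q(364,502,.014)
for a,b in((L,Rr),(L2,R2),(nl,nr)):
    d=b-a;print(a.round(4),b.round(4),'mid',((a+b)/2).round(4),'yaw %.1f len %.3f'%(np.degrees(np.arctan2(d[1],d[0]))+90,np.linalg.norm(d)))
plan([.584,-.095,.2],6.5)
E
```

```text
[ 0.5834 -0.0157] [ 0.6085 -0.1689] mid [ 0.596  -0.0923] yaw 9.3 len 0.155
[ 0.5631 -0.012 ] [ 0.5927 -0.1756] mid [ 0.5779 -0.0938] yaw 10.3 len 0.166
[ 0.4395 -0.0356] [ 0.4654 -0.1922] mid [ 0.4524 -0.1139] yaw 9.4 len 0.159
t 17.82 eef [ 0.4208 -0.1136  0.3319] h -83.5 tilt 0.2 | turn x -1.000, shift [ 1.319 -0.     1.643]
```

```bash
python3 - <<'E'
from h import *
a=ortho('top','pics/full_t1.png',None,.42,.62,.27,.42,.165,3000)
b=ortho('scene','pics/full_s1.png',None,.42,.62,.27,.42,.165,2600)
b=cv2.resize(b,None,fx=3/2.6,fy=3/2.6)[:600]
cv2.imwrite('pics/o6.png',cv2.resize(np.hstack([a[:590],b[:590]]),None,fx=.88,fy=.88))
print(a.shape,b.shape)
E
```

```text
(600, 449, 3) (600, 449, 3)
```

View pics/o6.png

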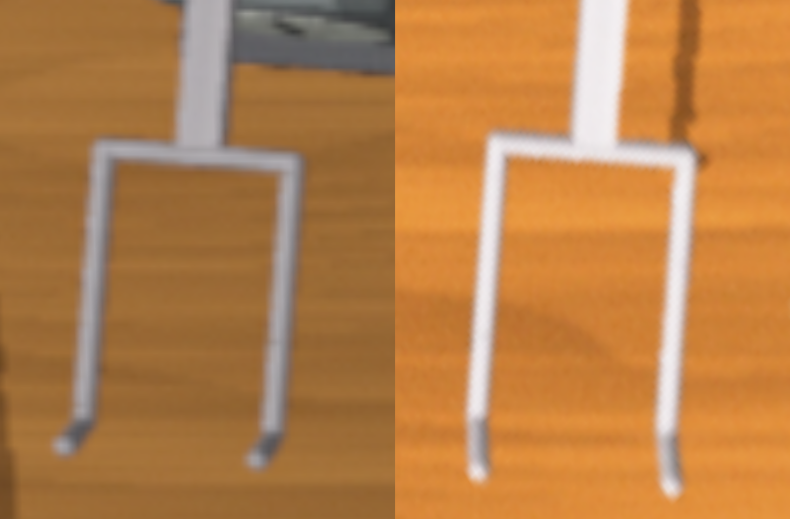

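```bash

python3 -m handwheel '[[[0,0,0.2],[-0.078,0,0]],[[0,0,0],[-0.078,0,0]],[[0,0,0],[-0.078,0,0]],[[0,0,0],[-0.078,0,0]],[[0,0,0],[-0.078,0,0]],[[0,0,0],[-0.078,0,0]],[[0,0,0],[-0.078,0,0]],[[0,0,0],[-0.078,0,0]]]' 0
python3 -m handwheel '[[[0,0,0],[-0.078,0,0]],[[0,0,0],[-0.078,0,0]],[[0,0,0],[-0.078,0,0]],[[0,0,0],[-0.078,0,0]],[[0,0,0],[-0.036,0,0]],[[0,0,0],[0,0,0]],[[0,0,0],[0,0,0]]]'
python3 -c "
from h import *
plan([.586,-.0925,.2],9)"
```

```text
time: 18.48
eef_pos: [0.4232, -0.133, 0.3291]
tcp_rot: [0.686, 0.165, 0.689, -0.164]
ft_force: [-0.2, -0.6, -0.0]
width: 1.002
time: 19.07
eef_pos: [0.4232, -0.1331, 0.3295]
tcp_rot: [0.706, -0.024, 0.708, 0.025]
ft_force: [0.2, 0.0, -0.0]
width: 0.998
t 19.07 eef [ 0.4232 -0.1331  0.3295] h 3.9 tilt 0.2 | turn x -0.056, shift [1.295 0.146 1.672]
```

Fork: crosspiece corners (100,150)/(293,163) and prong bends (85,415)/(273,432) give seat ≈ (.487,.351), yaw −3.9°. Next, grip the handle.

```bash

python3 -m handwheel '[[[0,0,0],[-0.056,0,0]],[[0.2,0.03,0.28],[0,0,0]],[[0.2,0.03,0.28],[0,0,0]],[[0.2,0.03,0.28],[0,0,0]],[[0.2,0.03,0.28],[0,0,0]],[[0.2,0.03,0.28],[0,0,0]],[[0.2,0,0.27],[0,0,0]],[[0,0,0],[0,0,0]]]' 0
python3 -m handwheel '[[[0,0,0],[0,0,0]],[[0,0,0],[0,0,0]]]'
python3 - <<'E'
from h import *
plan([.586,-.0925,.113],9)
snap('wrist','w6.png',None,1.2)
E
```

```text
time: 19.73
eef_pos: [0.5883, -0.0911, 0.2053]
tcp_rot: [0.704, -0.055, 0.706, 0.057]
ft_force: [0.6, -0.2, -0.6]
width: 1.001
time: 19.9
eef_pos: [0.5851, -0.0922, 0.2102]
tcp_rot: [0.704, -0.055, 0.706, 0.056]
ft_force: [0.5, -0.1, -0.4]
width: 0.998
t 19.90 eef [ 0.5851 -0.0922  0.2102] h 9.0 tilt 0.1 | turn x 0.000, shift [ 0.972 -0.004  0.009]
```

View pics/w6.png

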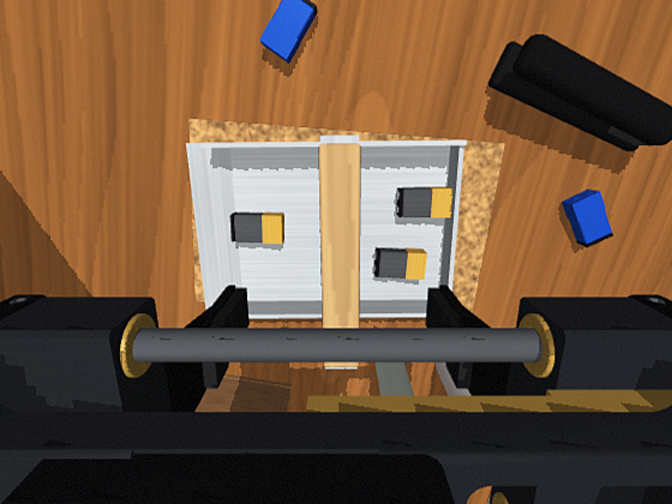

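The handle is vertical and centred (x ≈ 338) between the jaws. Descend, grip, and lift gently.

```bash

python3 -m handwheel '[[[0.25,0,0.01],[0,0,0]],[[0.25,0,0],[0,0,0]],[[0.25,0,0],[0,0,0]],[[0.15,0,0],[0,0,0]],[[0.07,0,0],[0,0,0]],[[0,0,0],[0,0,0]],[[0,0,0],[0,0,0]]]'
python3 -m handwheel '[[[0,0,0],[0,0,0]],[[0,0,0],[0,0,0]],[[0,0,0],[0,0,0]],[[0,0,0],[0,0,0]],[[0,0,0],[0,0,0]],[[0,0,0],[0,0,0]],[[0,0,0],[0,0,0]]]' 1
python3 -m handwheel '[[[-0.05,0,0],[0,0,0]],[[-0.1,0,0],[0,0,0]],[[-0.15,0,0],[0,0,0]],[[-0.2,0,0],[0,0,0]],[[-0.2,0,0],[0,0,0]],[[-0.2,0,0],[0,0,0]],[[-0.1,0,0],[0,0,0]],[[-0.05,0,0],[0,0,0]]]'
python3 -c "
from h import *
plan([.586,-.0925,.215],9);print(status.observe()['torque'])"
```

```text
time: 20.53
eef_pos: [0.587, -0.0928, 0.1151]
tcp_rot: [0.705, -0.056, 0.704, 0.055]
ft_force: [-0.4, -0.2, 0.5]
width: 0.995
time: 21.12
eef_pos: [0.5868, -0.0922, 0.1139]
tcp_rot: [0.705, -0.056, 0.705, 0.056]
ft_force: [-0.5, -0.0, -0.7]
width: 0.551
time: 21.78
eef_pos: [0.5878, -0.0926, 0.2215]
tcp_rot: [0.706, -0.056, 0.703, 0.055]
ft_force: [-0.7, 0.2, 0.0]
width: 0.019
t 21.78 eef [ 0.5878 -0.0926  0.2215] h 9.0 tilt 0.3 | turn x 0.000, shift [ 0.065  0.004 -0.018]
[-0.01316308 -0.12528447 -0.018469  ]
```

The jaws had not finished closing before I lifted, so the lift was empty. Reopen, check that nothing moved, and repeat.

```bash

python3 -m handwheel '[[[0,0,0],[0,0,0]],[[0.01,0,0],[0,0,0]],[[0.09,0,0],[0,0,0]],[[0,0,0],[0,0,0]],[[0,0,0],[0,0,0]],[[0,0,0],[0,0,0]],[[0,0,0],[0,0,0]],[[0,0,0],[0,0,0]]]' 0
python3 -m handwheel '[[[0,0,0],[0,0,0]],[[0,0,0],[0,0,0]],[[0,0,0],[0,0,0]],[[0,0,0],[0,0,0]],[[0,0,0],[0,0,0]]]' 0
python3 - <<'E'
from h import *
plan([.586,-.0925,.113],9)
snap('wrist','w7.png')
a=cv2.imread('pics/full_w6.png')[90:240];b=cv2.imread('pics/full_w7.png')[90:240]
print(cv2.phaseCorrelate(np.float32(a[...,1]),np.float32(b[...,1])),[cv2.phaseCorrelate(np.float32(a[10:,x0:x1,1]),np.float32(b[10:,x0:x1,1])) for x0,x1 in((150,390),(180,250),(300,380))])
E
```

```text
time: 22.45
eef_pos: [0.5868, -0.0923, 0.2087]
tcp_rot: [0.705, -0.056, 0.705, 0.056]
ft_force: [0.9, -0.1, -0.3]
width: 0.54
time: 22.87
eef_pos: [0.5868, -0.0923, 0.209]
tcp_rot: [0.705, -0.056, 0.705, 0.056]
ft_force: [0.2, 0.5, -0.4]
width: 0.925
t 22.87 eef [ 0.5868 -0.0923  0.209 ] h 9.0 tilt 0.0 | turn x 0.000, shift [ 0.96  -0.001 -0.008]
((-1.8821682069637973, -0.3422741404706642), 0.9038292653472335) [((-2.0146993012133123, -0.3623879480835086), 0.8205515903455239), ((-1.5550595264577325, -0.170577503596121), 0.5235399923022882), ((-1.6192030262587807, -0.35530024879403754), 0.9045715361833573)]
```

Everything shifts together, which matches the arm being 1.7 mm further on, so the scoop is unmoved.

```bash

python3 -m handwheel '[[[0.25,0,-0.01],[0,0,0]],[[0.25,0,0],[0,0,0]],[[0.25,0,0],[0,0,0]],[[0.15,0,0],[0,0,0]],[[0.06,0,0],[0,0,0]],[[0,0,0],[0,0,0]],[[0,0,0],[0,0,0]]]'
python3 -m handwheel '[[[0,0,0],[0,0,0]],[[0,0,0],[0,0,0]],[[0,0,0],[0,0,0]],[[0,0,0],[0,0,0]],[[0,0,0],[0,0,0]],[[0,0,0],[0,0,0]],[[0,0,0],[0,0,0]],[[0,0,0],[0,0,0]]]' 1
python3 -m handwheel '[[[0,0,0],[0,0,0]],[[0,0,0],[0,0,0]],[[0,0,0],[0,0,0]],[[0,0,0],[0,0,0]],[[0,0,0],[0,0,0]],[[0,0,0],[0,0,0]],[[0,0,0],[0,0,0]],[[0,0,0],[0,0,0]]]' 1
```

```text
time: 23.5
eef_pos: [0.5862, -0.0926, 0.1132]
tcp_rot: [0.705, -0.056, 0.705, 0.056]
ft_force: [0.4, -0.6, -0.1]
width: 1.0
time: 24.17
eef_pos: [0.5858, -0.0925, 0.1129]
tcp_rot: [0.705, -0.056, 0.705, 0.056]
ft_force: [-0.8, -1.0, -0.3]
width: 0.479
time: 24.83
eef_pos: [0.5859, -0.0925, 0.1128]
tcp_rot: [0.705, -0.056, 0.705, 0.056]
ft_force: [0.6, -0.3, -0.6]
width: 0.298
```

```bash

python3 -m handwheel '[[[-0.05,0,0],[0,0,0]],[[-0.1,0,0],[0,0,0]],[[-0.15,0,0],[0,0,0]],[[-0.2,0,0],[0,0,0]],[[-0.2,0,0],[0,0,0]],[[-0.2,0,0],[0,0,0]],[[-0.1,0,0],[0,0,0]],[[-0.05,0,0],[0,0,0]]]'
python3 -m handwheel '[[[0,0,0],[0,0,0]],[[0,0,0],[0,0,0]],[[0,0,0],[0,0,0]]]'
python3 -c "
from h import *
plan([.40,.26,.215],-3.9);s=status.observe();print(s['torque'],s['ft_force'])"
```

```text
time: 25.5
eef_pos: [0.5864, -0.0926, 0.2201]
tcp_rot: [0.706, -0.056, 0.704, 0.055]
ft_force: [-0.3, -1.0, -3.8]
width: 0.295
time: 25.75
eef_pos: [0.5847, -0.0921, 0.2165]
tcp_rot: [0.704, -0.055, 0.706, 0.056]
ft_force: [0.4, -0.7, -4.7]
width: 0.294
t 25.75 eef [ 0.5847 -0.0921  0.2165] h 9.0 tilt 0.2 | turn x 0.144, shift [ 0.015  3.387 -2.083]
[-0.0334463  -0.08298977  0.04808219] [ 0.38475044 -0.71074502 -4.73191774]
```

```bash

python3 -m handwheel '[[[0,0.05,-0.03],[0.018,0,0]],[[0,0.09,-0.055],[0.018,0,0]],[[0,0.13,-0.08],[0.018,0,0]],[[0,0.16,-0.1],[0.018,0,0]],[[0,0.18,-0.11],[0.018,0,0]],[[0,0.18,-0.11],[0.018,0,0]],[[0,0.18,-0.11],[0.018,0,0]],[[0,0.18,-0.11],[0.018,0,0]]]'
python3 -m handwheel '[[[0,0.18,-0.11],[0,0,0]],[[0,0.18,-0.11],[0,0,0]],[[0,0.18,-0.11],[0,0,0]],[[0,0.18,-0.11],[0,0,0]],[[0,0.18,-0.11],[0,0,0]],[[0,0.18,-0.11],[0,0,0]],[[0,0.18,-0.11],[0,0,0]],[[0,0.18,-0.11],[0,0,0]]]'
python3 -m handwheel '[[[0,0.18,-0.11],[0,0,0]],[[0,0.18,-0.11],[0,0,0]],[[0,0.16,-0.11],[0,0,0]],[[0,0.13,-0.1],[0,0,0]],[[0,0.1,-0.08],[0,0,0]],[[0,0.06,-0.06],[0,0,0]],[[0,0.03,-0.04],[0,0,0]],[[0,0,0],[0,0,0]]]'
python3 -c "
from h import *
plan([.487-.13,.351+.13*.068,.212],-3.9)"
```

```text
time: 26.42
eef_pos: [0.5094, 0.0203, 0.2167]
tcp_rot: [0.706, 0.025, 0.708, -0.025]
ft_force: [-0.2, 0.3, -3.3]
width: 0.297
time: 27.08
eef_pos: [0.4318, 0.1699, 0.2169]
tcp_rot: [0.706, 0.024, 0.708, -0.024]
ft_force: [0.6, 0.5, -4.0]
width: 0.297
time: 27.75
eef_pos: [0.3767, 0.2573, 0.2173]
tcp_rot: [0.706, 0.024, 0.707, -0.024]
ft_force: [-1.0, -0.9, -4.1]
width: 0.296
t 27.75 eef [0.3767 0.2573 0.2173] h -3.9 tilt 0.1 | turn x 0.000, shift [ 0.053  1.01  -0.267]
```

```bash

python3 -m handwheel '[[[0,0.06,-0.02],[0,0,0]],[[0,0.12,-0.04],[0,0,0]],[[0,0.18,-0.05],[0,0,0]],[[0,0.19,-0.05],[0,0,0]],[[0,0.18,-0.05],[0,0,0]],[[0,0.14,-0.03],[0,0,0]],[[0,0.1,-0.02],[0,0,0]],[[0,0.04,-0.01],[0,0,0]]]'
python3 -m handwheel '[[[0,0,0],[0,0,0]],[[0,0,0],[0,0,0]]]'
python3 - <<'E'
from h import *
plan([.487,.351,.212],-3.9)
im=imaging.get_image('scene')[:,:,::-1]
cv2.imwrite('pics/s2.png',cv2.resize(im[170:400,300:560],None,fx=2.6,fy=2.6,interpolation=cv2.INTER_CUBIC))
E
```

```text
time: 28.42
eef_pos: [0.3584, 0.361, 0.2178]
tcp_rot: [0.707, 0.024, 0.706, -0.024]
ft_force: [0.5, -0.4, -4.0]
width: 0.292
time: 28.58
eef_pos: [0.3579, 0.3592, 0.2176]
tcp_rot: [0.707, 0.024, 0.707, -0.025]
ft_force: [-0.6, -0.4, -4.1]
width: 0.293
t 28.58 eef [0.3579 0.3592 0.2176] h -3.9 tilt 0.1 | turn x -0.000, shift [0.056 0.006 1.293]
```

View pics/s2.png

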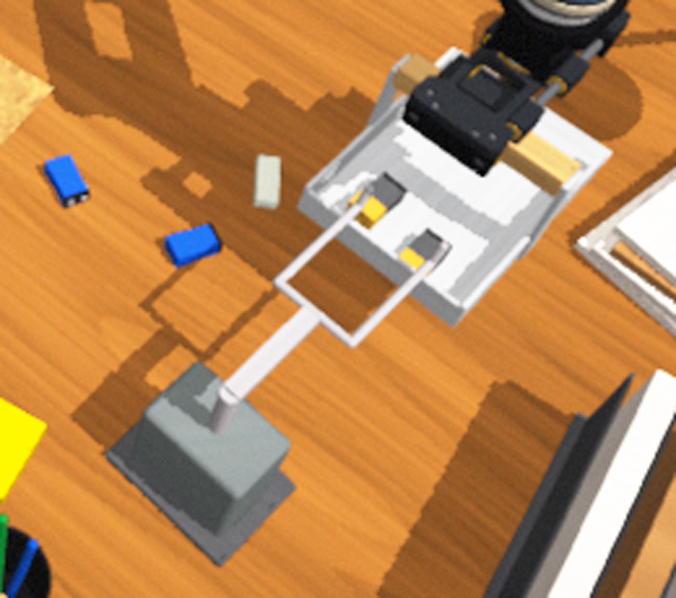

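Aligned: the prongs pass over the rear wall and between the uprights, and the handle is clear above the tips. Slide it on.

```bash

python3 -m handwheel '[[[0,0,0.04],[0,0,0]],[[0,0,0.08],[0,0,0]],[[0,0,0.12],[0,0,0]],[[0,0,0.15],[0,0,0]],[[0,0,0.15],[0,0,0]],[[0,0,0.15],[0,0,0]],[[0,0,0.15],[0,0,0]],[[0,0,0.15],[0,0,0]]]'
python3 -m handwheel '[[[0,0,0.13],[0,0,0]],[[0,0,0.1],[0,0,0]],[[0,0,0.06],[0,0,0]],[[0,0,0.02],[0,0,0]],[[0,0,0],[0,0,0]],[[0,0,0],[0,0,0]],[[0,0,0],[0,0,0]]]'
python3 -c "
from h import *
plan([.487,.351,.155],-3.9)"
python3 -m handwheel '[[[0.05,0,0],[0,0,0]],[[0.07,0,0],[0,0,0]],[[0.07,0,0],[0,0,0]],[[0.06,0,0],[0,0,0]],[[0.05,0,0],[0,0,0]],[[0,0,0],[0,0,0]],[[0,0,0],[0,0,0]]]'
python3 -c "
from h import *
plan([.487,.351,.155],-3.9)"
```

```text
time: 29.3
eef_pos: [0.4594, 0.3525, 0.2179]
tcp_rot: [0.707, 0.025, 0.706, -0.025]
ft_force: [0.8, 0.7, -2.9]
width: 0.294
time: 29.88
eef_pos: [0.4865, 0.3509, 0.2178]
tcp_rot: [0.706, 0.024, 0.707, -0.024]
ft_force: [-0.6, 0.2, -3.4]
width: 0.294
t 29.88 eef [0.4865 0.3509 0.2178] h -3.9 tilt 0.1 | turn x 0.000, shift [0.628 0.001 0.004]
time: 30.47
eef_pos: [0.4873, 0.3507, 0.1872]
tcp_rot: [0.706, 0.024, 0.707, -0.024]
ft_force: [1.1, 0.4, -3.8]
width: 0.299
t 30.47 eef [0.4873 0.3507 0.1872] h -3.9 tilt 0.1 | turn x -0.000, shift [ 0.322  0.003 -0.003]
```

```bash

python3 -m handwheel '[[[0.04,0,0],[0,0,0]],[[0.04,0,0],[0,0,0]],[[0.04,0,0],[0,0,0]],[[0.04,0,0],[0,0,0]],[[0.03,0,0],[0,0,0]],[[0,0,0],[0,0,0]],[[0,0,0],[0,0,0]]]'
python3 -m handwheel '[[[0.03,0,0],[0,0,0]],[[0.03,0,0],[0,0,0]],[[0.03,0,0],[0,0,0]],[[0.03,0,0],[0,0,0]],[[0,0,0],[0,0,0]],[[0,0,0],[0,0,0]],[[0,0,0],[0,0,0]]]'
python3 -c "
from h import *
plan([.487,.351,.155],-3.9);print(status.observe()['ft_force'])"
```

```text
time: 31.05
eef_pos: [0.4877, 0.3509, 0.1688]
tcp_rot: [0.707, 0.024, 0.707, -0.024]
ft_force: [0.1, 0.1, -2.4]
width: 0.295
time: 31.63
eef_pos: [0.4877, 0.3509, 0.157]
tcp_rot: [0.707, 0.024, 0.707, -0.024]
ft_force: [-0.1, 0.3, -0.7]
width: 0.298
t 31.63 eef [0.4877 0.3509 0.157 ] h -3.9 tilt 0.0 | turn x -0.000, shift [ 0.02   0.    -0.007]
[-0.14814168  0.31530701 -0.66555487]
```

```bash

python3 -m handwheel '[[[0.02,0,0],[0,0,0]],[[0.02,0,0],[0,0,0]],[[0,0,0],[0,0,0]],[[0,0,0],[0,0,0]]]'
python3 -m handwheel '[[[0,0,0],[0,0,0]],[[0,0,0],[0,0,0]],[[0,0,0],[0,0,0]],[[0,0,0],[0,0,0]],[[0,0,0],[0,0,0]],[[0,0,0],[0,0,0]],[[0,0,0],[0,0,0]],[[0,0,0],[0,0,0]]]' 0.3
python3 -m handwheel '[[[-0.1,0,0],[0,0,0]],[[-0.2,0,0],[0,0,0]],[[-0.3,0,0],[0,0,0]],[[-0.3,0,0],[0,0,0]],[[-0.2,0,0],[0,0,0]],[[0,0,0],[0,0,0]],[[0,0,0],[0,0,0]],[[0,0,0],[0,0,0]]]' 0.3
python3 - <<'E'
from h import *
plan([.487,.351,.155],-3.9)
im=imaging.get_image('scene')[:,:,::-1]
cv2.imwrite('pics/s3.png',cv2.resize(im[170:400,300:560],None,fx=2.6,fy=2.6,interpolation=cv2.INTER_CUBIC))
E
```

```text
time: 31.97
eef_pos: [0.4877, 0.3509, 0.1528]
tcp_rot: [0.707, 0.024, 0.707, -0.024]
ft_force: [0.5, 0.7, -0.1]
width: 0.295
time: 32.63
eef_pos: [0.4876, 0.3509, 0.1529]
tcp_rot: [0.707, 0.024, 0.707, -0.024]
ft_force: [-0.0, 0.7, 0.8]
width: 0.69
time: 33.3
eef_pos: [0.4869, 0.3505, 0.2625]
tcp_rot: [0.706, 0.024, 0.707, -0.024]
ft_force: [-0.5, 0.8, -0.3]
width: 0.7
t 33.30 eef [0.4869 0.3505 0.2625] h -3.9 tilt 0.1 | turn x -0.000, shift [1.075e+00 5.000e-03 1.000e-03]
```

View pics/s3.png

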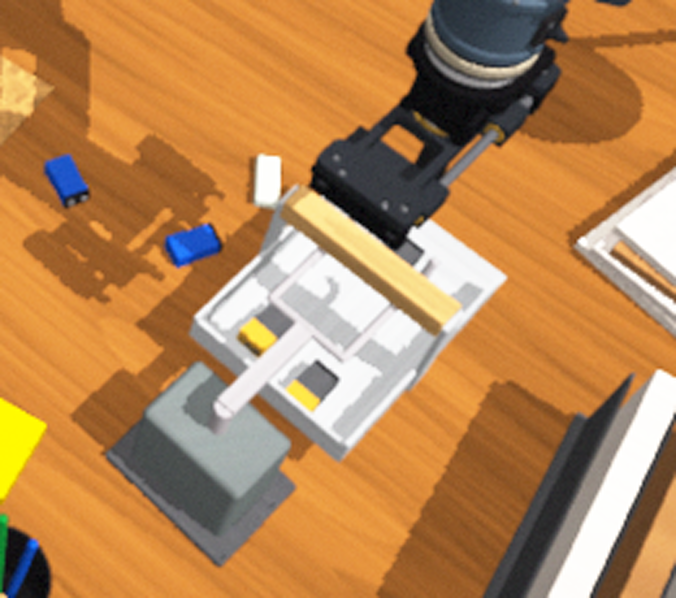

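The scoop hangs on the fork, level, with the batteries inside and the gripper clear. Wait about 4 s, comparing frames for stillness.

```bash
Z='[0,0,0],[0,0,0]'
python3 -c "
from h import *
cv2.imwrite('pics/h0.png',imaging.get_image('scene'))"
python3 -m handwheel '[[[0,0,0],[0,0,0]],[[0,0,0],[0,0,0]],[[0,0,0],[0,0,0]],[[0,0,0],[0,0,0]],[[0,0,0],[0,0,0]],[[0,0,0],[0,0,0]],[[0,0,0],[0,0,0]],[[0,0,0],[0,0,0]]]' >/dev/null
python3 -m handwheel '[[[0,0,0],[0,0,0]],[[0,0,0],[0,0,0]],[[0,0,0],[0,0,0]],[[0,0,0],[0,0,0]],[[0,0,0],[0,0,0]],[[0,0,0],[0,0,0]],[[0,0,0],[0,0,0]],[[0,0,0],[0,0,0]]]' >/dev/null
python3 -c "
from h import *
cv2.imwrite('pics/h1.png',imaging.get_image('scene'))"
python3 -m handwheel '[[[0,0,0],[0,0,0]],[[0,0,0],[0,0,0]],[[0,0,0],[0,0,0]],[[0,0,0],[0,0,0]],[[0,0,0],[0,0,0]],[[0,0,0],[0,0,0]],[[0,0,0],[0,0,0]],[[0,0,0],[0,0,0]]]' >/dev/null
python3 -m handwheel '[[[0,0,0],[0,0,0]],[[0,0,0],[0,0,0]],[[0,0,0],[0,0,0]],[[0,0,0],[0,0,0]],[[0,0,0],[0,0,0]],[[0,0,0],[0,0,0]],[[0,0,0],[0,0,0]],[[0,0,0],[0,0,0]]]' >/dev/null
python3 -m handwheel '[[[0,0,0],[0,0,0]],[[0,0,0],[0,0,0]],[[0,0,0],[0,0,0]],[[0,0,0],[0,0,0]],[[0,0,0],[0,0,0]],[[0,0,0],[0,0,0]],[[0,0,0],[0,0,0]],[[0,0,0],[0,0,0]]]'
python3 - <<'E'
from h import *
cv2.imwrite('pics/h2.png',imaging.get_image('scene'))
f=[np.float32(cv2.imread(f'pics/h{i}.png')[270:350,370:500,1]) for i in range(3)]
for a,b in((0,1),(1,2)): print(cv2.phaseCorrelate(f[a],f[b]),abs(f[a]-f[b]).mean())
# handle ends: find wood-coloured blob, top edge line
plan([.487,.351,.153],-3.9)
E
```

```text
time: 36.78
eef_pos: [0.4876, 0.3509, 0.2629]
tcp_rot: [0.707, 0.024, 0.707, -0.024]
ft_force: [0.4, -0.6, -0.8]
width: 0.703
((0.4978830845747382, -0.012438974762396526), 1.0259588986855965) 1.6843269
((0.4790502405184611, 0.015824430759536767), 1.0089627532605772) 1.7389423
t 36.83 eef [0.4876 0.3508 0.2628] h -3.9 tilt 0.0 | turn x -0.000, shift [ 1.098e+00  1.000e-03 -6.000e-03]
```

```bash

python3 - <<'E'
from h import *
f=[np.float32(cv2.imread(f'pics/h{i}.png')[:,:,1]) for i in range(3)]
for n,s in(('scoop',np.s_[270:350,370:500]),('bg',np.s_[40:120,20:150]),('bg2',np.s_[240:300,310:370])):
    print(n,[round(float(abs(f[a][s]-f[b][s]).mean()),2) for a,b in((0,1),(1,2),(0,2))],cv2.phaseCorrelate(f[0][s],f[2][s])[0])
E
python3 -m handwheel '[[[0.1,0,0],[0,0,0]],[[0.25,0,0],[0,0,0]],[[0.3,0,0],[0,0,0]],[[0.25,0,0],[0,0,0]],[[0.15,0,0],[0,0,0]],[[0.05,0,0],[0,0,0]],[[0,0,0],[0,0,0]],[[0,0,0],[0,0,0]]]'
python3 -m handwheel '[[[0,0,0],[0,0,0]],[[0,0,0],[0,0,0]],[[0,0,0],[0,0,0]],[[0,0,0],[0,0,0]],[[0,0,0],[0,0,0]],[[0,0,0],[0,0,0]],[[0,0,0],[0,0,0]],[[0,0,0],[0,0,0]]]' 1
python3 -m handwheel '[[[0,0,0],[0,0,0]],[[0,0,0],[0,0,0]],[[0,0,0],[0,0,0]],[[0,0,0],[0,0,0]],[[0,0,0],[0,0,0]],[[0,0,0],[0,0,0]]]' 1
```

```text
scoop [1.68, 1.74, 1.7] (0.483091493640714, 0.017946416246502395)
bg [2.4, 2.39, 2.4] (0.5000077638466109, -0.02993899157425517)
bg2 [2.74, 2.13, 2.76] (0.04999331499720938, -0.01554876001756611)
time: 37.5
eef_pos: [0.4879, 0.351, 0.153]
tcp_rot: [0.707, 0.024, 0.707, -0.024]
ft_force: [0.4, 0.8, -0.2]
width: 0.699
time: 38.17
eef_pos: [0.4876, 0.3509, 0.1529]
tcp_rot: [0.707, 0.024, 0.707, -0.024]
ft_force: [0.4, -0.1, -0.1]
width: 0.297
time: 38.67
eef_pos: [0.4877, 0.3509, 0.1529]
tcp_rot: [0.707, 0.024, 0.707, -0.024]
ft_force: [-0.1, -0.2, 0.5]
width: 0.296
```

It was still (only image noise, same as the background), and it is regripped. Lift and back off.

```bash

python3 -m handwheel '[[[-0.03,0,0],[0,0,0]],[[-0.06,0,0],[0,0,0]],[[-0.08,0,0],[0,0,0]],[[-0.1,0,0],[0,0,0]],[[-0.1,0,0],[0,0,0]],[[-0.1,0,0],[0,0,0]],[[-0.1,0,0],[0,0,0]],[[-0.06,0,0],[0,0,0]]]'
python3 -m handwheel '[[[-0.03,0,0],[0,0,0]],[[0,0,0],[0,0,0]],[[0,0,-0.04],[0,0,0]],[[0,0,-0.08],[0,0,0]],[[0,0,-0.12],[0,0,0]],[[0,0,-0.16],[0,0,0]],[[0,0,-0.18],[0,0,0]],[[0,0,-0.18],[0,0,0]]]'
python3 -m handwheel '[[[0,0,-0.18],[0,0,0]],[[0,0,-0.14],[0,0,0]],[[0,0,-0.1],[0,0,0]],[[0,0,-0.05],[0,0,0]],[[0,0,0],[0,0,0]],[[0,0,0],[0,0,0]]]'
python3 -c "
from h import *
plan([.39,.18,.23],-3.9);plan([.47,-.2,.25],-3.9)"
```

```text
time: 39.33
eef_pos: [0.4878, 0.351, 0.2176]
tcp_rot: [0.707, 0.025, 0.706, -0.024]
ft_force: [0.8, 0.8, -3.5]
width: 0.294
time: 40.0
eef_pos: [0.4093, 0.3557, 0.2182]
tcp_rot: [0.706, 0.024, 0.707, -0.025]
ft_force: [0.1, 0.1, -3.3]
width: 0.296
time: 40.5
eef_pos: [0.3654, 0.3596, 0.2191]
tcp_rot: [0.707, 0.024, 0.706, -0.024]
ft_force: [0.5, 0.2, -2.8]
width: 0.297
t 40.50 eef [0.3654 0.3596 0.2191] h -3.9 tilt 0.1 | turn x -0.000, shift [-0.109 -1.775  0.367]
t 40.50 eef [0.3654 0.3596 0.2191] h -3.9 tilt 0.1 | turn x -0.000, shift [-0.309 -5.512  1.424]
```

```bash

python3 -m handwheel '[[[-0.02,-0.05,0.015],[0,0,0]],[[-0.03,-0.09,0.03],[0,0,0]],[[-0.04,-0.13,0.04],[0,0,0]],[[-0.04,-0.17,0.05],[0,0,0]],[[-0.04,-0.2,0.06],[0,0,0]],[[-0.04,-0.22,0.065],[0,0,0]],[[-0.03,-0.22,0.065],[0,0,0]],[[-0.02,-0.22,0.065],[0,0,0]]]'
python3 -m handwheel '[[[0,-0.22,0.065],[0,0,0]],[[0,-0.22,0.065],[0,0,0]],[[0,-0.22,0.065],[0,0,0]],[[0,-0.22,0.065],[0,0,0]],[[0,-0.22,0.065],[0,0,0]],[[0,-0.22,0.065],[0,0,0]],[[0,-0.22,0.065],[0,0,0]],[[0,-0.22,0.065],[0,0,0]]]'
python3 -m handwheel '[[[0,-0.22,0.065],[0,0,0]],[[0,-0.22,0.065],[0,0,0]],[[0,-0.22,0.065],[0,0,0]],[[0,-0.22,0.065],[0,0,0]],[[0,-0.22,0.065],[0,0,0]],[[0,-0.22,0.065],[0,0,0]],[[0,-0.22,0.065],[0,0,0]],[[0,-0.22,0.065],[0,0,0]]]'
python3 -c "
from h import *
plan([.53,-.382,.245],0);s=status.observe();print(s['ft_force'],s['width'])"
```

```text
time: 41.17
eef_pos: [0.4006, 0.2313, 0.2453]
tcp_rot: [0.711, 0.032, 0.702, -0.02]
ft_force: [16.1, 33.0, -29.7]
width: 0.331
time: 41.83
eef_pos: [0.4359, 0.0453, 0.2459]
tcp_rot: [0.708, 0.024, 0.706, -0.025]
ft_force: [0.4, -0.3, -0.5]
width: 0.003
time: 42.5
eef_pos: [0.475, -0.1343, 0.2459]
tcp_rot: [0.707, 0.024, 0.706, -0.025]
ft_force: [0.2, 0.4, -0.2]
width: 0.002
t 42.50 eef [ 0.475  -0.1343  0.2459] h -4.0 tilt 0.2 | turn x -0.045, shift [ 0.009 -2.477  0.55 ]
[ 0.16761561  0.43301443 -0.16589614] 0.001824374794826341
```

The scoop's side wall hit a prong as I raised it, and it slipped from the grip. Look at the state.

```bash
python3 - <<'E'
from h import *
a=imaging.get_image('scene')[:,:,::-1]
cv2.imwrite('pics/full_s4.png',a);cv2.imwrite('pics/s4.png',cv2.resize(a,(800,600),interpolation=cv2.INTER_CUBIC))
b=imaging.get_image('top')[:,:,::-1];cv2.imwrite('pics/full_t4.png',b)
E
```

```text
(no output)
```

View pics/s4.png

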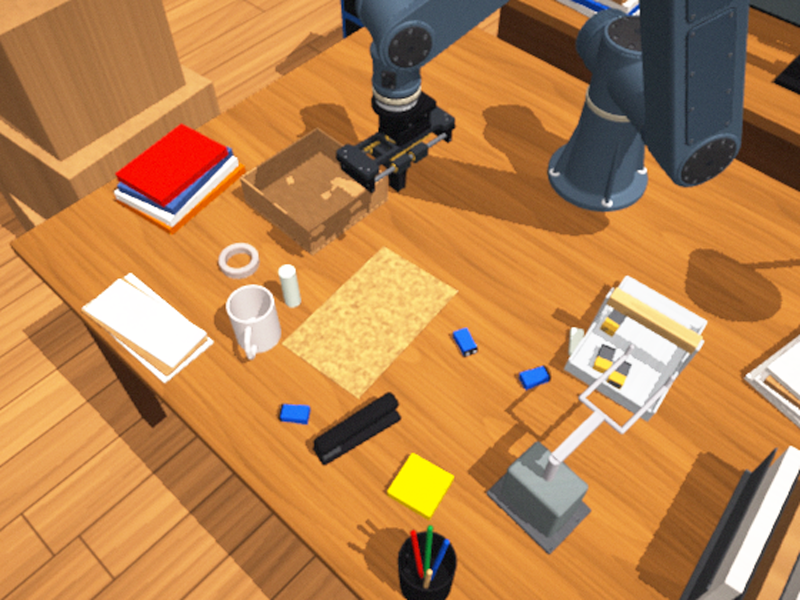

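The scoop dropped upright onto the desk at about (640,350), with all three batteries still inside. The eraser beside it at (575,342) looks unmoved. Take one enlarged view to localise it.

```bash
python3 - <<'E'
from h import *
a=ortho('top','pics/full_t4.png',None,.2,.5,.18,.44,.119,1540)
im=cv2.imread('pics/full_s4.png')[185:300,385:505]
b=cv2.resize(im,None,fx=3.3,fy=3.3,interpolation=cv2.INTER_CUBIC)
h=max(a.shape[0],b.shape[0]);p=lambda i:cv2.copyMakeBorder(i,0,h-i.shape[0],0,0,0)
o=np.hstack([p(a),p(b)]);print(a.shape,b.shape,o.shape);cv2.imwrite('pics/o7.png',o)
E
```

```text
(462, 400, 3) (380, 396, 3) (462, 796, 3)
```

View pics/o7.png

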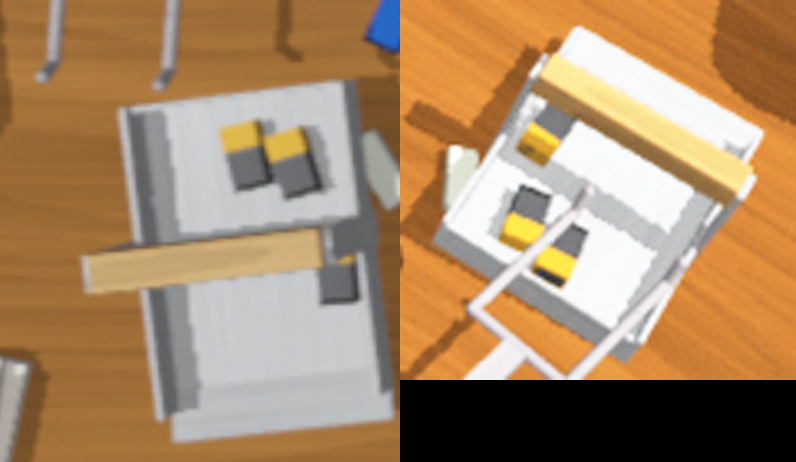

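The scoop stands flat at about (.330,.3075), yaw 7°, with the eraser untouched or nearly so. Regrip it, then leave low under the prongs before raising.

```bash

python3 -m handwheel '[[[0,0.2,-0.05],[-0.062,0,0]],[[0,0.3,-0.05],[-0.062,0,0]],[[0,0.3,-0.05],[0,0,0]],[[0,0.3,-0.05],[0,0,0]],[[0,0.3,-0.05],[0,0,0]],[[0,0.3,-0.05],[0,0,0]],[[0,0.3,-0.05],[0,0,0]],[[0,0.3,-0.05],[0,0,0]]]' 0
python3 -m handwheel '[[[0,0.3,-0.1],[0,0,0]],[[0,0.3,-0.1],[0,0,0]],[[0,0.3,-0.1],[0,0,0]],[[0,0.3,-0.1],[0,0,0]],[[0,0.3,-0.1],[0,0,0]],[[0,0.3,0],[0,0,0]],[[0,0,0],[0,0,0]],[[0,0,0],[0,0,0]]]'
python3 -c "
from h import *
plan([.330,.3075,.2],7.2)"
```

```text
time: 43.27
eef_pos: [0.412, 0.0946, 0.2456]
tcp_rot: [0.706, -0.044, 0.705, 0.044]
ft_force: [-0.1, 0.3, -0.2]
width: 0.526
time: 43.93
eef_pos: [0.3401, 0.2667, 0.2455]
tcp_rot: [0.706, -0.046, 0.705, 0.046]
ft_force: [-0.2, -0.2, 1.1]
width: 0.99
t 43.93 eef [0.3401 0.2667 0.2455] h 7.4 tilt 0.1 | turn x 0.003, shift [ 0.455  0.417 -0.049]
```

```bash

python3 -m handwheel '[[[0,0.2,-0.03],[0,0,0]],[[0,0.21,-0.02],[0,0,0]],[[0.25,0,0],[0,0,0]],[[0.3,0,0],[0,0,0]],[[0.3,0,0],[0,0,0]],[[0.2,0,0],[0,0,0]],[[0,0,0],[0,0,0]],[[0,0,0],[0,0,0]]]'
python3 -c "
from h import *
plan([.330,.3075,.110],7.2)"
```

```text
time: 44.6
eef_pos: [0.3303, 0.3046, 0.1395]
tcp_rot: [0.705, -0.044, 0.707, 0.043]
ft_force: [-0.1, -0.4, -0.2]
width: 0.998
t 44.60 eef [0.3303 0.3046 0.1395] h 7.1 tilt 0.1 | turn x -0.001, shift [0.295 0.029 0.   ]
```

```bash

python3 -m handwheel '[[[0.15,0.02,0],[0,0,0]],[[0.14,0,0],[0,0,0]],[[0,0,0],[0,0,0]],[[0,0,0],[0,0,0]],[[0,0,0],[0,0,0]]]'
python3 -m handwheel '[[[0,0,0],[0,0,0]],[[0,0,0],[0,0,0]],[[0,0,0],[0,0,0]],[[0,0,0],[0,0,0]],[[0,0,0],[0,0,0]],[[0,0,0],[0,0,0]],[[0,0,0],[0,0,0]],[[0,0,0],[0,0,0]]]' 1
python3 -m handwheel '[[[0,0,0],[0,0,0]],[[0,0,0],[0,0,0]],[[0,0,0],[0,0,0]],[[0,0,0],[0,0,0]],[[0,0,0],[0,0,0]],[[0,0,0],[0,0,0]],[[0,0,0],[0,0,0]],[[0,0,0],[0,0,0]]]' 1
python3 -m handwheel '[[[-0.03,0,0],[0,0,0]],[[-0.08,0,0],[0,0,0]],[[-0.1,0,0],[0,0,0]],[[-0.06,0,0],[0,0,0]],[[0,0,0],[0,0,0]],[[0,0,0],[0,0,0]]]'
python3 -c "
from h import *
plan([.40,.15,.135],7)"
```

```text
time: 45.02
eef_pos: [0.331, 0.3081, 0.1123]
tcp_rot: [0.707, -0.044, 0.705, 0.045]
ft_force: [0.5, 0.2, 0.6]
width: 1.002
time: 45.68
eef_pos: [0.3299, 0.3079, 0.1108]
tcp_rot: [0.706, -0.045, 0.706, 0.045]
ft_force: [0.8, -0.6, -0.5]
width: 0.475
time: 46.35
eef_pos: [0.3302, 0.308, 0.1109]
tcp_rot: [0.706, -0.044, 0.706, 0.045]
ft_force: [1.2, 0.5, -0.3]
width: 0.297
time: 46.85
eef_pos: [0.3298, 0.3078, 0.1382]
tcp_rot: [0.706, -0.044, 0.706, 0.045]
ft_force: [0.2, 0.4, -3.4]
width: 0.288
t 46.85 eef [0.3298 0.3078 0.1382] h 7.2 tilt 0.0 | turn x 0.003, shift [ 0.032 -1.652  0.504]
```

```bash

python3 -m handwheel '[[[0,-0.04,0.0],[0,0,0]],[[0,-0.08,0],[0,0,0]],[[0,-0.12,0.0],[0,0,0]],[[0,-0.16,0.02],[0,0,0]],[[0,-0.18,0.04],[0,0,0]],[[0,-0.18,0.04],[0,0,0]],[[0,-0.18,0.04],[0,0,0]],[[0,-0.18,0.06],[0,0,0]]]'
python3 -m handwheel '[[[0,-0.18,0.07],[0,0,0]],[[0,-0.18,0.07],[0,0,0]],[[-0.05,-0.18,0.07],[0,0,0]],[[-0.1,-0.18,0.07],[0,0,0]],[[-0.15,-0.18,0.07],[0,0,0]],[[-0.15,-0.18,0.07],[0,0,0]],[[-0.15,-0.18,0.07],[0,0,0]],[[-0.15,-0.18,0.07],[0,0,0]]]'
python3 -c "
from h import *
plan([.53,-.382,.245],0);s=status.observe();print(s['ft_force'],s['width'])"
```

```text
time: 47.52
eef_pos: [0.363, 0.1977, 0.1375]
tcp_rot: [0.705, -0.045, 0.707, 0.044]
ft_force: [-0.5, -0.3, -4.8]
width: 0.292
time: 48.18
eef_pos: [0.4367, 0.062, 0.2129]
tcp_rot: [0.705, -0.044, 0.707, 0.044]
ft_force: [0.4, 0.5, -4.3]
width: 0.294
t 48.18 eef [0.4367 0.062  0.2129] h 7.2 tilt 0.1 | turn x 0.080, shift [-0.321 -4.44   0.933]
[ 0.44884138  0.47918105 -4.32461149] 0.2941903002290716
```

```bash

python3 -m handwheel '[[[-0.1,-0.18,0.05],[0.01,0,0]],[[-0.1,-0.19,0.05],[0.01,0,0]],[[-0.05,-0.2,0.05],[0.01,0,0]],[[0,-0.2,0.05],[0.01,0,0]],[[0,-0.2,0.05],[0.01,0,0]],[[0,-0.2,0.05],[0.01,0,0]],[[0,-0.2,0.05],[0.01,0,0]],[[0,-0.2,0.05],[0.01,0,0]]]'
python3 -m handwheel '[[[0,-0.2,0.04],[0,0,0]],[[0,-0.2,0.04],[0,0,0]],[[0,-0.2,0.04],[0,0,0]],[[0,-0.2,0.04],[0,0,0]],[[0,-0.2,0.04],[0,0,0]],[[0,-0.2,0.04],[0,0,0]],[[0,-0.2,0.04],[0,0,0]],[[0,-0.2,0.04],[0,0,0]]]'
python3 -m handwheel '[[[0,-0.2,0.03],[0,0,0]],[[0,-0.2,0.03],[0,0,0]],[[0,-0.18,0.02],[0,0,0]],[[0,-0.14,0.02],[0,0,0]],[[0,-0.1,0],[0,0,0]],[[0,-0.05,0],[0,0,0]],[[0,0,0],[0,0,0]],[[0,0,0],[0,0,0]]]'
python3 -c "
from h import *
plan([.53,-.382,.245],0);s=status.observe();print(s['ft_force'],s['width'],s['joint_pos'])"
```

```text
time: 48.85
eef_pos: [0.4873, -0.0914, 0.2369]
tcp_rot: [0.706, 0.001, 0.708, 0.0]
ft_force: [0.5, 0.4, -4.1]
width: 0.293
time: 49.52
eef_pos: [0.519, -0.2511, 0.2365]
tcp_rot: [0.706, 0.001, 0.708, 0.001]
ft_force: [0.6, 0.4, -2.7]
width: 0.293
time: 50.18
eef_pos: [0.53, -0.3364, 0.2375]
tcp_rot: [0.707, 0.0, 0.707, 0.001]
ft_force: [0.1, -0.3, -3.4]
width: 0.295
t 50.18 eef [ 0.53   -0.3364  0.2375] h 0.0 tilt 0.1 | turn x 0.000, shift [-0.075 -0.456 -0.   ]
[ 0.05458156 -0.25065856 -3.40916405] 0.29539612757013406 [-7.43570299e-01  5.39649811e-01  1.43145762e+00  5.41844345e-04
  1.17243855e+00 -7.44067217e-01]
```

```bash

python3 -m handwheel '[[[-0.02,-0.05,0],[0,0,0]],[[-0.02,-0.09,0],[0,0,0]],[[-0.02,-0.12,0],[0,0,0]],[[0,-0.11,0],[0,0,0]],[[0,-0.07,0],[0,0,0]],[[0,-0.02,0],[0,0,0]],[[0,0,0],[0,0,0]],[[0,0,0],[0,0,0]]]'
python3 -m handwheel '[[[0,0,0],[0,-0.03,0]],[[0,0,0],[0,-0.04,0]],[[0,0,0],[0,-0.04,0]],[[0,0,0],[0,-0.04,0]],[[0,0,0],[0,0,0]]]'
python3 -c "
from h import *
plan([.53,-.382,.245],0);s=status.observe();print(rot().as_matrix().round(2)[:,0],s['joint_pos'].round(2))"
```

```text
time: 50.85
eef_pos: [0.5303, -0.3831, 0.2435]
tcp_rot: [0.707, 0.0, 0.707, 0.0]
ft_force: [-0.5, 0.4, -4.0]
width: 0.295
time: 51.27
eef_pos: [0.5284, -0.3819, 0.2432]
tcp_rot: [0.785, 0.001, 0.62, 0.001]
ft_force: [-1.3, -0.0, -3.3]
width: 0.297
t 51.27 eef [ 0.5284 -0.3819  0.2432] h -0.1 tilt 13.4 | turn x -0.001, shift [-0.018 -0.001  0.016]
[ 0.23  0.   -0.97] [-0.88  0.5   1.51  0.22  0.99 -0.98]
```

```bash

python3 -m handwheel '[[[0,0,0],[0,-0.04,0]],[[0,0,0],[0,-0.04,0]],[[0,0,0],[0,-0.04,0]],[[0,0,0],[0,-0.04,0]],[[0,0,0],[0,0,0]],[[0,0,0],[0,0,0]],[[0,0,0],[0,0,0]],[[0,0,0],[0,0,0]]]'
python3 -m handwheel '[[[0,0,0],[0,-0.04,0]],[[0,0,0],[0,-0.05,0]],[[0,0,0],[0,-0.05,0]],[[0,0,0],[0,-0.05,0]],[[0,0,0],[0,-0.02,0]],[[0,0,0],[0,0,0]],[[0,0,0],[0,0,0]],[[0,0,0],[0,0,0]]]'
python3 -m handwheel '[[[0,0,0],[0,0,0]],[[0,0,0],[0,0,0]],[[0,0,0],[0,0,0]],[[0,0,0],[0,0,0]],[[0,0,0],[0,0,0]],[[0,0,0],[0,0,0]],[[0,0,0],[0,0,0]],[[0,0,0],[0,0,0]]]'
python3 - <<'E'
from h import *
plan([.53,-.382,.245],0);s=status.observe();print(s['joint_pos'].round(2),s['ft_force'])
a=imaging.get_image('scene')[:,:,::-1];cv2.imwrite('pics/full_s5.png',a)
hsv=cv2.cvtColor(a[80:240,60:330],cv2.COLOR_BGR2HSV);m=cv2.inRange(hsv,(20,140,130),(30,255,255))
n,l,st,ce=cv2.connectedComponentsWithStats(m);print([(ce[i]+[60,80]).round().tolist()+[int(st[i,4])] for i in range(1,n) if st[i,4]>8])
E
```

```text
time: 51.93
eef_pos: [0.5315, -0.3833, 0.2443]
tcp_rot: [0.857, -0.001, 0.516, 0.0]
ft_force: [-0.1, 0.4, -3.8]
width: 0.294
time: 52.6
eef_pos: [0.5314, -0.3838, 0.2446]
tcp_rot: [0.93, -0.001, 0.368, 0.0]
ft_force: [0.1, -0.3, -2.4]
width: 0.293
time: 53.27
eef_pos: [0.5305, -0.3832, 0.2438]
tcp_rot: [0.93, -0.0, 0.368, 0.0]
ft_force: [0.2, 0.1, -2.3]
width: 0.297
t 53.27 eef [ 0.5305 -0.3832  0.2438] h 0.0 tilt 46.8 | turn x 0.000, shift [-0.012  0.012 -0.005]
[-1.09  0.5   1.83  1.18  0.78 -1.97] [ 0.24027411  0.07314702 -2.3073061 ]
[[226.0, 111.0, 31], [214.0, 131.0, 16], [225.0, 139.0, 59]]
```

The wrist force dropped 1.4 N, the weight of three batteries. Level out and carry the scoop to the mat.

```bash

python3 -m handwheel '[[[0,0,0],[0,0.06,0]],[[0,0,0],[0,0.07,0]],[[0,0,0],[0,0.07,0]],[[0,0,0],[0,0.07,0]],[[0,0,0],[0,0.07,0]],[[0,0,0],[0,0.07,0]],[[0,0,0],[0,0.07,0]],[[0,0,0],[0,0.04,0]]]'
python3 -m handwheel '[[[0,0,0],[0,0,0]],[[0,0,0],[0,0,0]],[[0,0,0],[0,0,0]]]'
python3 -c "
from h import *
plan([.585,-.094,.22],4.6);s=status.observe();print(rot().as_matrix()[:,0].round(3),s['ft_force'])"
```

```text
time: 53.98
eef_pos: [0.5325, -0.3818, 0.2444]
tcp_rot: [0.72, -0.001, 0.694, 0.003]
ft_force: [0.3, -0.2, -2.2]
width: 0.291
time: 54.23
eef_pos: [0.5302, -0.3813, 0.2426]
tcp_rot: [0.721, 0.001, 0.693, 0.004]
ft_force: [-0.2, -0.3, -1.9]
width: 0.294
t 54.23 eef [ 0.5302 -0.3813  0.2426] h 0.2 tilt 2.3 | turn x -0.049, shift [0.226 2.82  0.776]
[ 0.039  0.006 -0.999] [-0.15430765 -0.26597821 -1.92560517]
```

```bash

python3 -m handwheel '[[[0,0,0],[0,0.025,0]],[[0,0.1,0.03],[-0.012,0,0]],[[0,0.2,0.055],[-0.012,0,0]],[[0,0.24,0.065],[-0.012,0,0]],[[0,0.24,0.065],[-0.012,0,0]],[[0,0.24,0.065],[0,0,0]],[[0,0.24,0.065],[0,0,0]],[[0,0.24,0.065],[0,0,0]]]'
python3 -m handwheel '[[[0,0.24,0.065],[0,0,0]],[[0,0.24,0.065],[0,0,0]],[[0,0.24,0.065],[0,0,0]],[[0,0.24,0.065],[0,0,0]],[[0,0.22,0.06],[0,0,0]],[[0,0.15,0.05],[0,0,0]],[[0,0.05,0.02],[0,0,0]],[[0,0,0],[0,0,0]]]'
python3 -m handwheel '[[[0,0,0],[0,0,0]],[[0,0,0],[0,0,0]]]'
python3 -c "
from h import *
plan([.585,-.094,.1135],4.6);s=status.observe();print(rot().as_matrix()[:,0].round(3),s['ft_force'])"
```

```text
time: 54.9
eef_pos: [0.5624, -0.228, 0.2439]
tcp_rot: [0.707, -0.026, 0.706, 0.03]
ft_force: [0.1, 0.8, -1.9]
width: 0.291
time: 55.57
eef_pos: [0.5905, -0.0877, 0.2446]
tcp_rot: [0.707, -0.027, 0.706, 0.031]
ft_force: [-0.0, -0.2, -2.4]
width: 0.295
time: 55.73
eef_pos: [0.5907, -0.0903, 0.2446]
tcp_rot: [0.707, -0.027, 0.706, 0.029]
ft_force: [-0.6, 0.0, -2.5]
width: 0.29
t 55.73 eef [ 0.5907 -0.0903  0.2446] h 4.5 tilt 0.2 | turn x -0.001, shift [ 1.311 -0.032 -0.06 ]
[ 0.     0.004 -1.   ] [-0.5649317   0.04724016 -2.52956564]
```

```bash

python3 -m handwheel '[[[0.1,-0.03,-0.06],[0,0,0]],[[0.2,0,0],[0,0,0]],[[0.25,0,0],[0,0,0]],[[0.25,0,0],[0,0,0]],[[0.2,0,0],[0,0,0]],[[0.15,0,0],[0,0,0]],[[0.05,0,0],[0,0,0]],[[0,0,0],[0,0,0]]]'
python3 -m handwheel '[[[0.04,0,0],[0,0,0]],[[0.03,0,0],[0,0,0]],[[0.02,0,0],[0,0,0]],[[0,0,0],[0,0,0]],[[0,0,0],[0,0,0]],[[0,0,0],[0,0,0]]]'
python3 -c "
from h import *
plan([.585,-.094,.1135],4.6);print(status.observe()['ft_force'])"
```

```text
time: 56.4
eef_pos: [0.5843, -0.093, 0.1231]
tcp_rot: [0.706, -0.026, 0.708, 0.03]
ft_force: [-0.1, 0.8, -1.6]
width: 0.296
time: 56.9
eef_pos: [0.5856, -0.0922, 0.116]
tcp_rot: [0.707, -0.027, 0.706, 0.03]
ft_force: [-0.5, 0.1, -2.5]
width: 0.299
t 56.90 eef [ 0.5856 -0.0922  0.116 ] h 4.6 tilt 0.2 | turn x -0.000, shift [ 0.025 -0.018 -0.007]
[-0.49505606  0.12986141 -2.48246023]
```

```bash

python3 -m handwheel '[[[0.015,-0.01,0],[0,0,0]],[[0.015,0,0],[0,0,0]],[[0,0,0],[0,0,0]],[[0,0,0],[0,0,0]],[[0,0,0],[0,0,0]]]'
python3 -m handwheel '[[[0,0,0],[0,0,0]],[[0,0,0],[0,0,0]],[[0,0,0],[0,0,0]],[[0,0,0],[0,0,0]],[[0,0,0],[0,0,0]],[[0,0,0],[0,0,0]],[[0,0,0],[0,0,0]],[[0,0,0],[0,0,0]]]' 0
python3 -m handwheel '[[[0,0,0],[0,0,0]],[[0,0,0],[0,0,0]],[[-0.1,0,0],[0,0,0]],[[-0.3,0,0],[0,0,0]],[[-0.4,0,0],[0,0,0]],[[-0.4,0,0],[0,0,0]],[[-0.4,0,0],[0,0,0]],[[-0.3,0,0],[0,0,0]]]' 0
python3 -m handwheel '[[[0,0.3,0],[0,0,0]],[[0,0.4,0],[0,0,0]],[[0,0.4,0],[0,0,0]],[[0,0.4,0],[0,0,0]],[[0,0.4,0],[0,0,0]],[[0,0.3,0],[0,0,0]],[[0,0,0],[0,0,0]],[[0,0,0],[0,0,0]]]'
python3 - <<'E'
from h import *
a=imaging.get_image('scene')[:,:,::-1];b=imaging.get_image('top')[:,:,::-1]
cv2.imwrite('pics/full_s6.png',a);cv2.imwrite('pics/full_t6.png',b)
sa=cv2.resize(a[60:300,60:330],None,fx=1.9,fy=1.9,interpolation=cv2.INTER_CUBIC)
sb=cv2.resize(b[120:330,260:510],None,fx=1.1,fy=1.1,interpolation=cv2.INTER_CUBIC)
# second: scene right part (eraser, hook)
sc=cv2.resize(a[170:310,330:500],(275,225))
h=sa.shape[0];r=np.vstack([sb,sc])[:h];r=cv2.copyMakeBorder(r,0,h-r.shape[0],0,0,0)
o=np.hstack([sa,r]);print(o.shape);cv2.imwrite('pics/fin.png',o)
E
```

```text
time: 57.32
eef_pos: [0.5855, -0.0932, 0.1127]
tcp_rot: [0.707, -0.027, 0.706, 0.03]
ft_force: [-0.3, -0.1, -0.0]
width: 0.297
time: 57.98
eef_pos: [0.5854, -0.0931, 0.1125]
tcp_rot: [0.707, -0.027, 0.706, 0.03]
ft_force: [-0.2, 0.1, -1.3]
width: 0.818
time: 58.65
eef_pos: [0.5861, -0.0941, 0.3071]
tcp_rot: [0.708, -0.027, 0.705, 0.029]
ft_force: [0.3, -0.9, -0.2]
width: 1.004
time: 59.32
eef_pos: [0.5673, 0.127, 0.3042]
tcp_rot: [0.707, -0.028, 0.706, 0.031]
ft_force: [-0.2, -0.4, -0.8]
width: 1.001
(456, 788, 3)
```

View pics/fin.png

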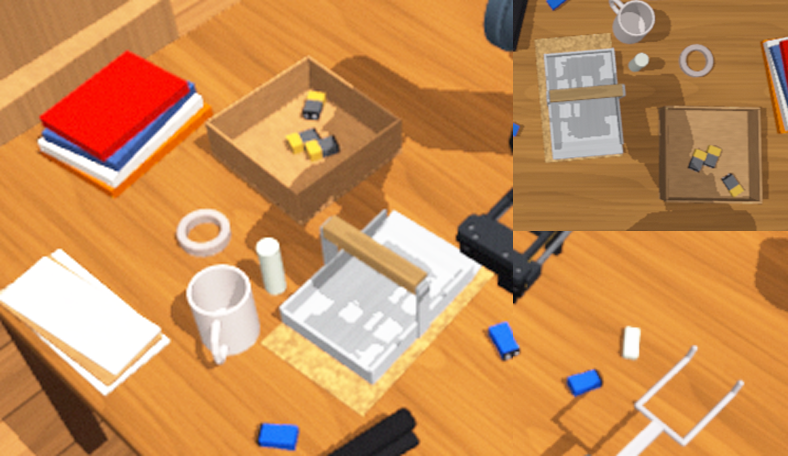

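All three batteries are in the carton, and the scoop is empty and level on the mat. Quick numeric check of the eraser and hook against the start picture.

```bash
python3 - <<'E'
from h import *
a=cv2.imread('pics/full_s1.png');b=cv2.imread('pics/full_s6.png')
def er(i):
    g=i[215:260,385:425];m=cv2.inRange(cv2.cvtColor(g,cv2.COLOR_BGR2HSV),(0,0,140),(179,70,255))
    M=cv2.moments(m,True);r=cv2.minAreaRect(cv2.findNonZero(m));return M['m10']/M['m00']+385,M['m01']/M['m00']+215,M['m00'],r[2]
for i in(a,b):
    e=er(i);print(np.round(e,1),w('scene',e[0],e[1],.013)[:2].round(4))
d=cv2.absdiff(a[220:330,400:490],b[220:330,400:490]).max(2);print('hook diff px',(d>60).sum())
E
```

```text
[402.6 239.4 191.   58.7] [0.3859 0.213 ]
[402.9 239.3 189.   60.3] [0.3852 0.2134]
hook diff px 7
```

```bash
python3 -m handwheel '[[[0,0,0],[0,0,0]],[[0,0,0],[0,0,0]],[[0,0,0],[0,0,0]],[[0,0,0],[0,0,0]],[[0,0,0],[0,0,0]],[[0,0,0],[0,0,0]],[[0,0,0],[0,0,0]],[[0,0,0],[0,0,0]]]'; python3 -c "
from cell import manip
print(manip.hand_in())"
```

```text
time: 60.08
eef_pos: [0.5678, 0.1253, 0.3034]
tcp_rot: [0.707, -0.027, 0.707, 0.03]
ft_force: [0.4, 0.0, -0.2]
width: 1.0
the job is handed in; nothing more can be done
None
```

I finished the job and handed it in at 60 s, with one mishap on the way. There were three batteries on the desk, so I put two behind the handle and one in front. The scoop then hung released for about 4 s. Frames from the last 3.5 s of that showed no movement beyond image noise, and it looked level by eye. I tipped it to about 47° over the carton and set it back on the mat, released.

**Last checks:**
- **Batteries:** the final picture shows all three in the carton, and the wrist force fell by about 1.4 N during the tip, the weight of three.
- **Scoop:** it is empty, level and centred on the mat to within a few mm.
- **Bystanders:** the eraser is within 1 mm of its start and the hook is unchanged by numeric comparison. The others look undisturbed.

**What went wrong:**
- **Dropped scoop:** after taking the scoop off the hook, I raised it too soon and it hit a prong. The wrist force read about 47 N at the end of that move, so the peak may have been higher. The scoop slipped out of the grip and landed upright on the desk with all the batteries inside, so I regripped it and carried on.
- **Empty lift:** my first attempt to lift the scoop by its handle came up empty because the jaws had not finished closing. Nothing moved.

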